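# Set up the edge brusher and feed the copper links

## Task

Get the edge brusher ready and run the batch: put the brush disc on the hub, turn it until its three holes line up with the studs and let it seat fully home, then slide the guard fully shut. Feed every copper link along the lane through the low opening under the guard, keeping the gripper off it from the opening on: push it from behind with the pusher until it lies wholly clear of the guard on the far table. Finally hang the pusher by its handle on the two-pronged rack, and leave the other things on the bench where they are.

Things in the scene. Friction and masses are not known exactly. Their poses are not given: they have to be found in the camera images.
- machine: Edge brusher, fixed. Grey bed 25 mm high, x -118 to +80, y -207 to +72 mm. Origin: on the bench under the hub's axis; z up. Links travel along its -y in a lane 25 mm above the bench, centre line at x = -75.5 mm. From y = +68 to -409 mm two guides (5 mm high, 40 mm apart) line the lane; it ends at a stop on the outfeed table, a table 78 mm wide
- infeed (a point): Point on the lane's centre line on top of the infeed table, 25 mm above the bench (machine frame: -75.5, +162 mm). The table reaches from x = -134 to -36 and y = +70 to +255 mm, sides open. Over y = +116 to +68 mm two flared guides, 6 mm high, narrow the way from 72 to 40 mm between them and lead a pushed link into the opening
- lane_in (a point): Middle of the lane's floor (25 mm above the bench) in the low opening of the fixed upright panel on the infeed side (machine frame: -75.5, +68 mm, the panel's outer face). The opening is about 55 mm wide and 18 mm high, the panel's top 79 mm above the bench
- lane_out (a point): Middle of the lane's floor in the shut guard's exit opening (18 mm high), on the outer face of its end wall (machine frame: -75.5, -64 mm). A link that is wholly past this point along -y is clear of the guard
- guard (a joint): Sliding guard, a grey hood with clear top (181 x 126 mm, top 81 mm above the bench) over hub and lane. 0 m: fully shut against the fixed panel; grows as it is slid along the machine's -y, to 0.145 m (open, hub free). It stays where it is left; sliding takes about 2 to 4 N
- guard_grip (a point): Middle of the guard's black handle bar: 14 mm thick, 108 mm long along the machine's x, 114 mm above the bench, on two posts 90 mm apart; pinch it from above across the machine's y (26 mm free below the bar). It moves with the guard
- hub: Steel hub on the machine, fixed, at any turn. Origin: on its axis in its underside, 25 mm above the bench; z up. Round face of 84 mm diameter at z = 6 mm; in the middle a pilot of 20 mm diameter to z = 24 mm, with a cone to z = 30 mm; three studs of 7 mm diameter up to z = 14 mm at radius 32 mm, at 0, 120 and 240 degrees from its x axis
- disc: Brush disc, 0.32 kg, flat, boss up. Origin: centre of underside. Flange 100 mm across, 10 thick; soft black bristles to 118 (no resistance); round boss 40 across up to z = 36, grip it from above. Bore 22; three holes of 10 at radius 32 mm, at 0, 120, 240 degrees from its x axis, any turn fits. Not lined up it rests on the stud tops, origin 14 mm above the hub's; home: 6 mm
- link_a: Copper link, a flat bar 100 x 35 x 9 mm with a 13 mm hole near each end, 0.26 kg. Origin: centre of its underside; x along its length, z up. It may be absent (None) in a run
- link_b: Another copper link like link_a; may be absent (None)
- link_c: Another copper link like link_a; may be absent (None)
- pusher: Push stick, white with black D-handle, 0.22 kg, stands on its sole. Origin: underside, below mid-handle; +x to the nose, z up. Sole 32 wide, 14 high, x -110 to +60 mm; nose 26 wide, 11 high, to x = +200. Handle bar 16 x 16 mm along x at z = 72; window below it x -43 to +43, z 14 to 64. Only the nose passes the opening: the front post (x = 57) stops at the panel
- pusher_grip (a point): Middle of the pusher's handle bar (pusher frame: 0, 0, 72 mm); grip it here from above, across the bar. The pusher's centre of mass lies within 15 mm of below this point
- pusher_nose (a point): Middle of the pusher's nose tip (pusher frame: 200, 0, 5.5 mm)
- rack: Pusher rack, fixed. Origin: on the bench under the middle of its 100 x 120 mm foot, z up. Two level steel prongs, 10 mm thick, at y = -30 and +30 mm, point along its -x from a cross bar at x = 0 to x = -104; tops 160 mm above the bench, the last 10 mm turned up to 174. The bar lies across both prongs along the rack's y, the prongs through the window on either side of the fingers
- rack_seat (a point): Point midway between the prongs at the height of their tops, where the underside of the handle bar should rest (rack frame: -65, 0, 160 mm)
- caliper: Bystander: digital caliper, 61 x 180 x 13 mm, lying on the bench near the robot; to be left alone
- driver_torque: Bystander: torque screwdriver, 31 x 186 x 30 mm, lying on the bench near the robot; to be left alone
- swab_box: Bystander: white tub with lid, 66 x 66 x 64 mm, behind the machine; to be left alone
Mind the look-alikes: they are no part of the job. Leave any blue look-alike of the link_b alone.

How it is judged (in metres and radians):
On the way, in this order (a step that is already met when the one before it is completed fails the run):
1. the brush disc sits fully home on the hub, studs in its holes (horizontal distance between disc and hub below 0.003 m and z of disc in the frame of hub between 0.003 and 0.0085 m and angle between disc's own z axis and vertical below 0.06 rad), for 0.3 s.
2. the guard is shut over the disc (all of step 1 and value of joint guard below 0.006 m), for 0.2 s.
3. every link has gone through and lies clear of the guard in the outfeed lane (all of step 2 and y of link_a in the frame of machine between -0.4 and -0.1135 m and x of link_a in the frame of machine between -0.0835 and -0.0675 m and z of each of link_a, link_b, link_c in the frame of machine below 0.038 m and angle between the z axis of each of link_a, link_b, link_c and the z axis of machine, either way round below 0.08 rad and y of link_b in the frame of machine between -0.4 and -0.1135 m and x of link_b in the frame of machine between -0.0835 and -0.0675 m and y of link_c in the frame of machine between -0.4 and -0.1135 m and x of link_c in the frame of machine between -0.0835 and -0.0675 m), for 0.2 s.
4. the pusher hangs by its handle on the rack (x of pusher_grip in the frame of rack between -0.105 and 0 m and y of pusher_grip in the frame of rack between -0.035 and 0.035 m and z of pusher_grip in the frame of rack between 0.15 and 0.186 m and angle between pusher's own z axis and vertical below 0.5 rad and contact force between the fingers and pusher below 0.2 N), for 0.3 s.
At the end, for the whole second after the job is handed in: Disc on the hub face (2.5 mm in height, 3 mm off axis, level); guard shut to 6 mm; every link flat in the outfeed lane, its middle 113.5 mm or more past the hub axis, 8 mm off centre at most; pusher hanging by its bar on the prongs, within 35 mm of midway; all at rest (all of step 3 and x of pusher_grip in the frame of rack between -0.105 and 0 m and y of pusher_grip in the frame of rack between -0.035 and 0.035 m and z of pusher_grip in the frame of rack between 0.15 and 0.186 m and angle between pusher's own z axis and vertical below 0.5 rad and linear speed of each of disc, pusher, link_a, link_b, link_c below 0.02 m/s); the robot touches nothing.
It fails at once if a link is touched by the gripper once its middle has reached the guard opening or lies on the table beyond it (hands stay out: only the pusher moves it there) ((contact force between the fingers and link_a above 1 N and y of link_a in the frame of machine between -0.46 and 0.066 m and x of link_a in the frame of machine between -0.1155 and -0.0355 m and z of link_a in the frame of machine between 0.015 and 0.06 m) or (contact force between the fingers and link_b above 1 N and y of link_b in the frame of machine between -0.46 and 0.066 m and x of link_b in the frame of machine between -0.1155 and -0.0355 m and z of link_b in the frame of machine between 0.015 and 0.06 m) or (contact force between the fingers and link_c above 1 N and y of link_c in the frame of machine between -0.46 and 0.066 m and x of link_c in the frame of machine between -0.1155 and -0.0355 m and z of link_c in the frame of machine between 0.015 and 0.06 m)).
It fails at once if a link is under the guard's place while the guard is open ((y of link_a in the frame of guard_grip above 0.075 m and y of link_a in the frame of machine between -0.06 and 0.05 m and x of link_a in the frame of machine between -0.1155 and -0.0355 m and z of link_a in the frame of machine between 0.015 and 0.06 m) or (y of link_b in the frame of guard_grip above 0.075 m and y of link_b in the frame of machine between -0.06 and 0.05 m and x of link_b in the frame of machine between -0.1155 and -0.0355 m and z of link_b in the frame of machine between 0.015 and 0.06 m) or (y of link_c in the frame of guard_grip above 0.075 m and y of link_c in the frame of machine between -0.06 and 0.05 m and x of link_c in the frame of machine between -0.1155 and -0.0355 m and z of link_c in the frame of machine between 0.015 and 0.06 m)).
It fails at once if a bystander (caliper, screwdriver, white tub) is shifted by more than 30 mm (distance of any of caliper, driver_torque, swab_box from where it was at the start of the episode above 0.03 m).
Of link_a, link_b, link_c only 2 to 3 are there at a start; the rules pass over those that are not, and their reading is None.
At some moment in a run one of disc, link_a, link_b, link_c may be knocked a few centimetres aside while the robot is not near it.
It also fails if it takes over 210 s, if anything falls off the work surface, if the arm or the gripper's body presses on something with over 40 N, if the wrist force passes 120 N, or if a joint passes its speed limit or range.

## Robot

A 6-joint arm with a two-finger parallel gripper is mounted at the origin on a cart in front of the work surface, level with it; the furniture and walls round the work are solid. World frame = base frame: x ahead of the robot, y to its left, z up, the work surface at z = 0. Lengths are in mm, angles in degrees, forces in N, time in s.
With the tool pointing down it reaches from about 350 to 850 mm from the base axis. Payload 8.1 kg.
Tool frame: the origin (TCP) lies midway between the tips of the shut fingers; the grasp point (between the pads) lies hold_point_z behind it (hold_point_z is the distance from the TCP to the grasp point, in mm); z points along the fingers, x is the direction in which the jaws open and shut, and the axes are right-handed (so a half turn about z gives the same grasp; the last joint's range is limited). The gripper opens to 85 mm and grips with 20 to 120 N. Pads are 22 mm wide; open, the fingers measure 114 mm over their backs; the gripper's body (76 mm by 85 mm) begins 54 mm behind the grasp point. The pads swing forward as they close: fully open they stand 13 mm farther back than shut.
Start: joints at [-77.888, 7.471, 85.268, -0, 87.261, -4.893], TCP at [175.497, -573.765, 231.292] pointing down, gripper open.
Joint ranges: [-169.43, 169.43], [-51.17, 129.36], [1.28, 143.12], [-76.62, 256.62], [0, 156.53], [-152.29, 152.29]. Speed limits (degrees/s): [136.94, 136.94, 159.86, 180, 180, 180].

## Interface

Orientations are given as [roll, pitch, yaw] about the fixed x, y, z axes, in that order (R = Rz(yaw) Ry(pitch) Rx(roll)).
In Python, from bench import * gives the robot as it stands.
- The arm moves only by the shell command python3 -m pendant 'ROWS' [OPENING] [FORCE]. ROWS is JSON, a list that holds one entry, the list of rows, each a list of 4 numbers: the shift along the tool's x, y, z normalised to -1 to 1, where 1 is 0.02 m, then the turn about the tool's z normalised to -1 to 1, where 1 is 0.08 rad. A call has exactly 10 rows; each row shifts and turns the pose as measured when the row begins, along the tool's axes as they then stand; what a row does not reach is not made up. A row lasts 1/12 s, in which the tool goes at most 41.7 mm and 7.16 degrees, less where a joint would pass 70% of its speed; a pose out of reach is approached as far as the arm can. A call with a number of a shift or a turn outside -1 to 1 is refused whole. A call with a gripper value outside its range is refused whole. OPENING is the gripper's target within -1 to 1 (fully open at 1, half-way at 0, shut at -1), set as the call begins (- or left out, the last holds). The fingers move at their own pace and stop on an object; FORCE is the grip in N (left out, the last holds). Time passes only in rows, so rows that do not move let the fingers close, or fill a call up. It gives the time, the measured TCP pose, the force and the opening at its end, in the units of the state.
- sense(): the state, without advancing time (a new reading comes with each control period).
- snapshot(name): name is "scene" or "side" or "wrist"; returns the picture (384x512x3 uint8, red, green, blue); there is no depth.
- calibration(name): a dict with "mtx" (3x3 intrinsics, pixels), "world_to_cam" (4x4, takes a point from world to camera coordinates); the wrist camera has in their place "hand_eye" (4x4, takes a point from camera to tool coordinates, whose origin is the TCP and whose axes are the tool frame's). Camera axes: x right, y down, z forward; pixel columns grow to the right and rows downward; lengths in mm; the calibration is good to about 2 mm. A picture is of the moment at which its call begins: read the wrist's pose just before it. calibration takes no time and is no camera call.
- hand_in(): hands the job in, once; it reports no verdict.
The state is a dict: "time": time; "joint_pos": joint angles; "qd": joint speeds; "joint_efforts": joint torques, N m; "tool_pos": TCP position; "tcp_rot": TCP orientation; "ft_force": force on the tool from outside, world axes, zero at the start; "wrist_torque": the same for the moment, N m; "finger_gap": finger opening in mm.
Only numpy, scipy, OpenCV 4.12 (cv2) and the standard library are available. Lean on these libraries where they do the work, as an engineer would, in place of code of your own. Each camera call takes 0.05 s, during which the arm holds its last target.

## Working session

There is one attempt and no reset: what is moved stays moved. The work goes in short steps, Python scripts to look and compute and a shell command to move; the robot and the scene stay as the last step left them, time stands still between calls to the robot, and variables do not carry over. Pictures are saved under pics/ and viewed, and the job is handed in when it is done.

```bash
ls -la; mkdir -p pics; python3 - <<'E'
from bench import *
import cv2
print(sense())
for n in("scene","side","wrist"):
    im=snapshot(n); cv2.imwrite(f"pics/{n}0.png",im[:,:,::-1])
    print(n,calibration(n))
E
```

```text
total 12
drwxr-xr-x  3 agent agent 4096 Dec  6 07:32 .
drwxr-xr-x 23 root  root  4096 Dec  6 07:32 ..
drwxr-xr-x  2 agent agent 4096 Dec  6 07:32 pics
{'time': 0.0, 'joint_pos': array([-7.78873137e+01,  7.51460767e+00,  8.53283326e+01, -1.13743431e-03,
        8.72623432e+01, -4.89156341e+00]), 'qd': array([ 0.02695972, -0.01439966, -0.12756642,  0.0662913 ,  0.01129133,
       -0.03318275]), 'joint_efforts': array([-1.82345084e-03, -5.69400537e+01, -5.00556993e+01, -4.48512310e-04,
        1.46819896e-02,  1.19047615e-05]), 'tool_pos': array([ 175.37993937, -573.22478247,  230.2587291 ]), 'tcp_rot': array([-1.79992154e+02,  1.04996839e-01, -7.29956877e+01]), 'ft_force': array([ 0.02686994, -0.57679654,  0.22019142]), 'wrist_torque': array([1.70397309e-02, 4.82375478e-05, 9.64544892e-03]), 'finger_gap': 85.02037289977879}
scene {'mtx': array([[360.70531275,   0.        , 255.78939831],
       [  0.        , 360.70531275, 190.93291495],
       [  0.        ,   0.        ,   1.        ]]), 'world_to_cam': array([[-7.90784422e-01, -6.11972856e-01,  1.22156400e-02,
         4.80876458e+0
[... 609 characters left out ...]
+02],
       [ 2.90167715e-01,  7.05207034e-01, -6.46904735e-01,
         1.25307534e+03],
       [ 0.00000000e+00,  0.00000000e+00,  0.00000000e+00,
         1.00000000e+00]])}
wrist {'mtx': array([[289.50724471,   0.        , 257.85174187],
       [  0.        , 289.50724471, 197.13892264],
       [  0.        ,   0.        ,   1.        ]]), 'hand_eye': array([[ 9.99999643e-01,  7.23492492e-05,  8.42367609e-04,
        -8.68419474e-02],
       [-3.02328553e-04,  9.61054074e-01,  2.76360228e-01,
        -6.99966538e+01],
       [-7.89566367e-04, -2.76360384e-01,  9.61053752e-01,
        -1.42409752e+02],
       [ 0.00000000e+00,  0.00000000e+00,  0.00000000e+00,
         1.00000000e+00]])}
```

View pics/scene0.png

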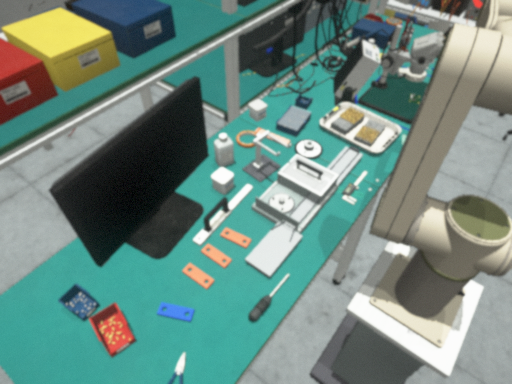

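View pics/side0.png

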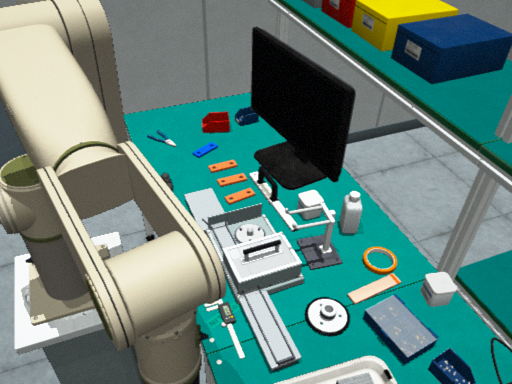

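View pics/wrist0.png

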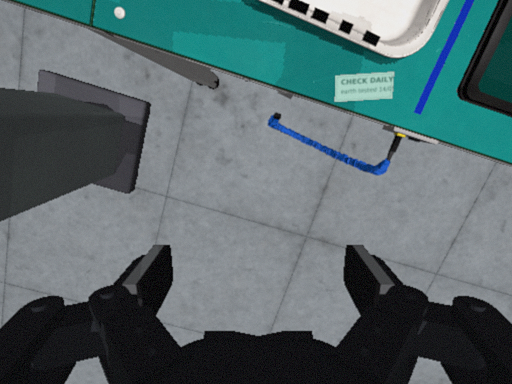

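The views show three orange links (scene 198,275; 215,255; 236,238), a blue look-alike (scene 175,311), the disc (scene 308,148 / side 327,315), the pusher (scene 222,215), the hub (scene 282,203) and the rack (scene 262,165). I'll enlarge these next.

```bash
python3 - <<'E'
import cv2
a=cv2.imread("pics/scene0.png")[125:330,145:385]; cv2.imwrite("pics/sc1.png",cv2.resize(a,None,fx=3,fy=2.9,interpolation=cv2.INTER_CUBIC))
a=cv2.imread("pics/side0.png")[140:370,180:430]; cv2.imwrite("pics/sd1.png",cv2.resize(a,None,fx=2.6,fy=2.6,interpolation=cv2.INTER_CUBIC))
E
```

```text
(no output)
```

View pics/sc1.png

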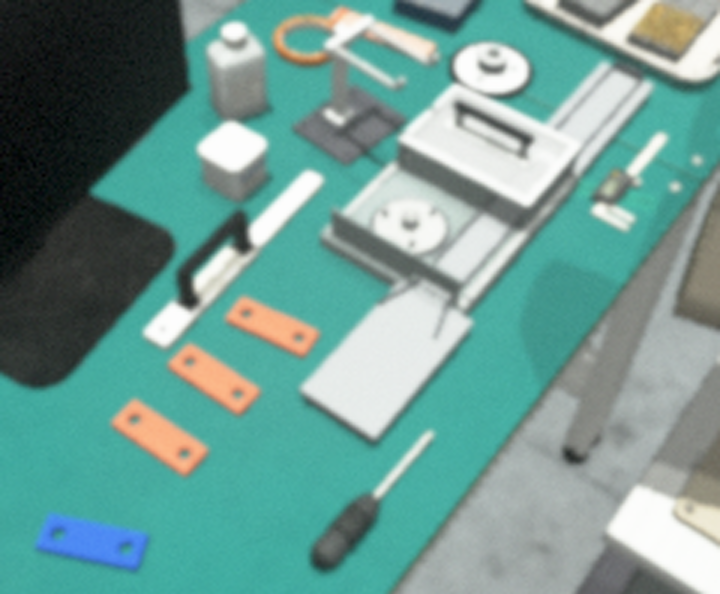

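View pics/sd1.png

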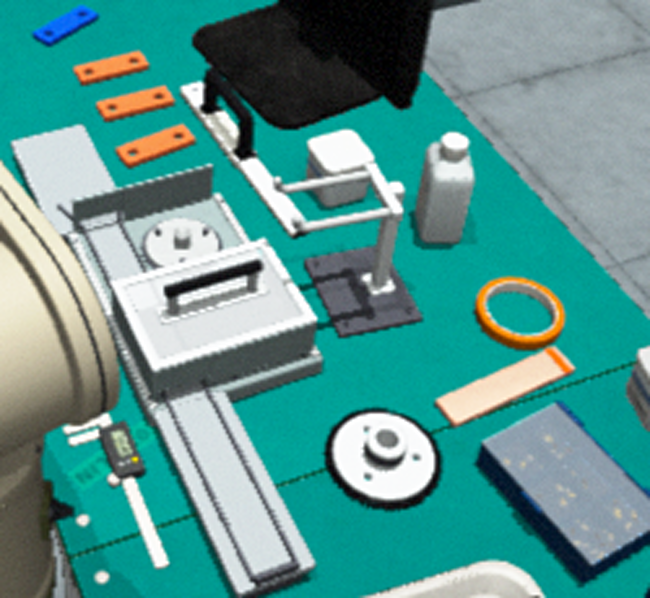

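```bash
cat > h.py <<'E'
from bench import *
import numpy as np, cv2
from scipy.spatial.transform import Rotation as R
def cam(name,st=None):
    c=calibration(name)
    if name!="wrist": 
        T=c["world_to_cam"]
    else:
        st=st or sense()
        W=np.eye(4); W[:3,:3]=R.from_euler('xyz',st["tcp_rot"],degrees=True).as_matrix(); W[:3,3]=st["tool_pos"]
        T=np.linalg.inv(W@c["hand_eye"])
    return c["mtx"],T
def ray(cm,u,v):
    K,T=cm; d=T[:3,:3].T@np.linalg.inv(K)@[u,v,1]; o=-T[:3,:3].T@T[:3,3]; return o,d
def onz(cm,u,v,z):
    o,d=ray(cm,u,v); return (o+d*(z-o[2])/d[2])
def tri(c1,p1,c2,p2):
    P=[c[0]@c[1][:3] for c in(c1,c2)]
    X=cv2.triangulatePoints(P[0],P[1],np.array(p1,float),np.array(p2,float)); return (X[:3]/X[3]).ravel()
def proj(cm,X):
    K,T=cm; p=K@(T[:3,:3]@np.array(X,float)+T[:3,3]); return p[:2]/p[2]
def snap(name,fn,crop=None,f=1):
    st=sense(); im=snapshot(name)[:,:,::-1].copy(); cv2.imwrite("pics/"+fn+"_raw.png",im)
    np.save("pics/"+fn+".npy",np.r_[st["tool_pos"],st["tcp_rot"]])
    a=im if crop is None else im[crop[1]:crop[3],crop[0]:crop[2]]
    cv2.imwrite("pics/"+fn+".png",cv2.resize(a,None,fx=f,fy=f,interpolation=cv2.INTER_CUBIC)); return im,cam(name,st)
def wcam(fn):
    p=np.load("pics/"+fn+".npy"); return cam("wrist",dict(tool_pos=p[:3],tcp_rot=p[3:]))
def togo(x,y,z,yaw):
    "prints shift in tool axes units(20mm), turn in units(0.08rad); yaw mod 180"
    st=sense(); r=R.from_euler('xyz',st["tcp_rot"],degrees=True)
    d=r.inv().apply(np.array([x,y,z])-st["tool_pos"])/20
    dy=(yaw-st["tcp_rot"][2]+90)%180-90
    print("tcp",st["tool_pos"].round(1),st["tcp_rot"].round(2),"gap",round(st["finger_gap"],1),"t",round(st["time"],2),"F",st["ft_force"].round(1))
    print("units tool xyz",d.round(2),"turn about tool z",round(-np.radians(dy)/0.08,2),"j6",st["joint_pos"][5].round(1))
E
python3 - <<'E'
from h import *
S=cam("scene");D=cam("side")
import cv2
for n,c in(("scene0",S),("side0",D)):
    im=cv2.imread(f"pics/{n}.png"); h=cv2.cvtColor(im,cv2.COLOR_BGR2HSV)
    m=((h[:,:,0]>5)&(h[:,:,0]<16)&(h[:,:,1]>110)&(h[:,:,2]>120)).astype(np.uint8)
    cs,_=cv2.findContours(m,cv2.RETR_EXTERNAL,cv2.CHAIN_APPROX_NONE)
    for k in cs:
        if 120<cv2.contourArea(k)<900:
            pts=np.array([onz(c,*p[0],9)[:2] for p in k]).astype(np.float32)
            print(n,k.mean(0).round(),cv2.minAreaRect(pts))
def s(x,y): return 145+x/3,125+y/2.9
def d(x,y): return 180+x/2.6,140+y/2.6
print("hub cone tip",tri(S,s(410,212),D,d(183,232)))
print("disc boss",tri(S,s(491,55),D,d(387,437)))
print("guard handle ends",tri(S,s(458,106),D,d(168,295)),tri(S,s(530,145),D,d(262,266)))
print("pusher handle",tri(S,s(185,270),D,d(210,76)),tri(S,s(242,220),D,d(245,115)))
print("nose", onz(S,*s(315,178),11),onz(D,*d(292,229),11))
print("rack tips", tri(S,s(402,83),D,d(295,226)),tri(S,s(327,45),D,d(278,185)),"cross",tri(S,s(370,20),D,d(398,203)) )
print("outfeed end",onz(S,*s(615,65),25),onz(S,*s(652,88),25),"infeed",onz(S,*s(303,388),25),onz(S,*s(375,440),25))
print("outfeed end D",onz(D,*d(240,595),25),onz(D,*d(315,565),25),"infeed",onz(D,*d(12,145),25),onz(D,*d(80,125),25))
E
```

```text
scene0 [[111. 329.]] ((633.1505737304688, 619.2509155273438), (56.27616882324219, 83.22010803222656), 84.69035339355469)
scene0 [[198. 276.]] ((556.9410400390625, 356.2397155761719), (96.0661392211914, 32.078426361083984), 2.3832883834838867)
scene0 [[216. 256.]] ((560.8060913085938, 268.8362121582031), (94.47978210449219, 31.820470809936523), 0.4985021650791168)
scene0 [[236. 238.]] ((556.9727172851562, 177.03981018066406), (94.96409606933594, 31.13119888305664), 9.450726509094238)
side0 [[239. 195.]] ((557.9608764648438, 173.49542236328125), (102.1330337524414, 40.38441848754883), 8.199926376342773)
side0 [[232. 179.]] ((562.3204345703125, 265.74725341796875), (102.02339935302734, 39.599853515625), 1.2599034309387207)
side0 [[222. 166.]] ((557.9793701171875, 353.1919250488281), (101.79147338867188, 40.00678253173828), 2.22550892829895)
hub cone tip [516.69111779 -28.33009023  50.39499623]
disc boss [ 605.88301799 -348.67619926   32.47871269]
guard handle ends [ 487.16894734 -149.27230967  109.20238497] [ 510.21376137 -178.59725361  117.3562814 ]
pusher handle [648.9212712  208.46801261  71.13985138] [654.04632423 114.50206377  72.83745931]
nose [659.34609542 -30.63976874  11.        ] [656.29678349 -33.26083554  11.        ]
rack tips [ 604.30588433 -133.745461    129.50270584] [636.06315071 -83.33328608 163.69910979] cross [ 693.58464334 -176.16118655  165.48449047]
outfeed end [ 463.59448019 -443.48115164   25.        ] [ 402.11403761 -431.88674818   25.        ] infeed [472.28680559 226.02731201  25.        ] [376.66409595 229.49012392  25.        ]
outfeed end D [ 406.91047451 -443.98431455   25.        ] [ 481.83988354 -442.0779734    25.        ] infeed [380.30395365 217.73434165  25.        ] [473.53835299 225.44299848  25.        ]
```

```bash
python3 -c "
from h import *
togo(590,-170,380,-90)"
```

```text
tcp [ 175.4 -573.3  230.4] [-1.7999e+02  9.0000e-02 -7.2990e+01] gap 85.2 t 0.15 F [-0.5  0.  -0.1]
units tool xyz [-13.23 -25.72  -7.46] turn about tool z 3.71 j6 -4.9
```

```bash
python3 -m pendant '[[[-0.5,-1,-0.5,0],[-0.5,-1,-0.5,0],[-0.5,-1,-0.5,0],[-0.5,-1,-0.5,0],[-0.5,-1,-0.5,0],[-0.5,-1,-0.5,0],[-0.5,-1,-0.5,0],[-0.5,-1,-0.5,0],[-0.5,-1,-0.5,0],[-0.5,-1,-0.5,0]]]'
python3 -m pendant '[[[-0.5,-1,-0.3,0],[-0.5,-1,-0.3,0],[-0.5,-1,-0.3,0],[-0.5,-1,-0.3,0],[-0.5,-1,-0.3,0],[-0.5,-1,-0.3,0],[-0.5,-1,-0.3,0],[-0.5,-1,-0.3,0],[-0.5,-1,-0.3,0],[-0.5,-1,-0.3,0]]]'
 python3 -c "
from h import *
togo(590,-170,380,-90)"
```

```text
time: 0.98
tool_pos: [339.1, -412.8, 326.8]
tcp_rot: [179.9, 0.9, -73.4]
ft_force: [1.3, -0.8, 0.5]
finger_gap: 85.2
time: 1.82
tool_pos: [509.4, -251.2, 389.5]
tcp_rot: [179.8, 1.0, -73.5]
ft_force: [0.3, 0.7, -0.6]
finger_gap: 85.4
tcp [ 509.4 -251.2  389.5] [179.77   1.   -73.46] gap 85.4 t 1.82 F [ 0.3  0.7 -0.6]
units tool xyz [-2.74 -5.02  0.51] turn about tool z 3.61 j6 41.8
```

```bash
python3 -m pendant '[[[-0.4,-0.8,0,0],[-0.4,-0.8,0,0],[-0.5,-0.8,0,0.4],[-0.5,-0.8,0,0.8],[-0.5,-0.8,0,0.8],[-0.4,-0.8,0,0.8],[-0.3,-0.8,0,0.8],[0,0,0,0],[0,0,0,0],[0,0,0,0]]]'
 python3 -c "
from h import *
togo(590,-170,380,-90)
snap('wrist','w1',None,1.5)"
```

```text
time: 2.65
tool_pos: [611.7, -159.5, 387.3]
tcp_rot: [179.2, 1.0, -90.2]
ft_force: [0.3, -0.1, -0.1]
finger_gap: 85.4
tcp [ 611.7 -159.5  387.3] [179.25   1.03 -90.25] gap 85.4 t 2.65 F [ 0.3 -0.1 -0.1]
units tool xyz [0.53 1.08 0.37] turn about tool z -0.05 j6 70.7
```

View pics/w1.png

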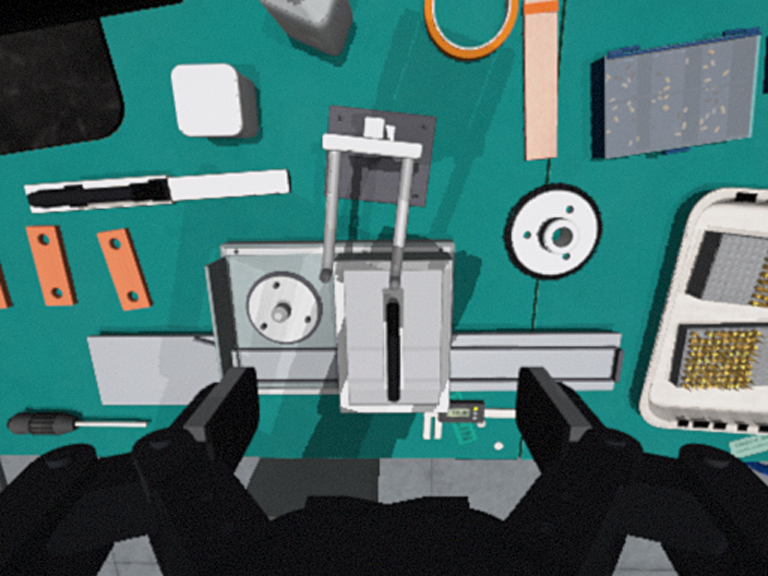

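The overview shows the hub at (283,308), disc at (555,232), guard bar at (393,350), rack prongs with tips at (326,275) and (396,285), pusher at (160,190), and two of the links. I'll magnify the hub, disc and rack.

```bash
python3 - <<'E'
import cv2, numpy as np
a=cv2.imread("pics/w1_raw.png")
h=cv2.resize(a[170:240,150:230],None,fx=5,fy=5,interpolation=cv2.INTER_CUBIC)
d=cv2.resize(a[115:190,330:410],None,fx=5,fy=5,interpolation=cv2.INTER_CUBIC)
cv2.imwrite("pics/w1hd.png",np.hstack([h[:350],d[:350]]))
cv2.imwrite("pics/w1r.png",cv2.resize(a[60:290,130:420],None,fx=2.6,fy=2.6,interpolation=cv2.INTER_CUBIC))
E
```

```text
(no output)
```

View pics/w1hd.png

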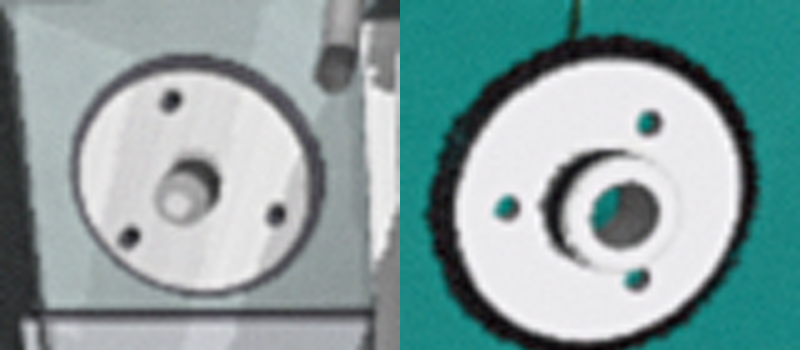

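View pics/w1r.png

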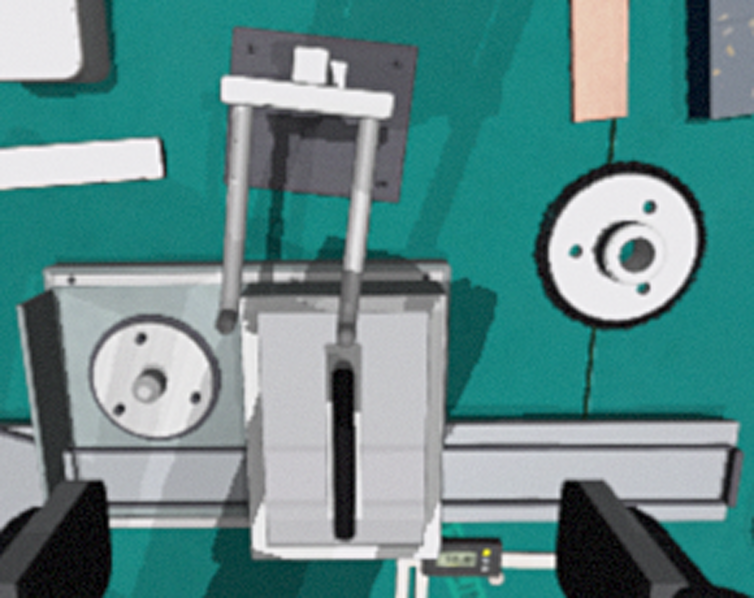

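```bash
python3 - <<'E'
from h import *
W=wcam('w1');S=cam("scene");D=cam("side")
def h(x,y):return 150+x/5,170+y/5
def d(x,y):return 330+(x-400)/5,115+y/5
def r(x,y):return 130+x/2.6,60+y/2.6
st=np.array([onz(W,*h(*p),39)[:2] for p in((171,100),(129,237),(277,214))])
c=st.mean(0); print("studs centre",c,[np.hypot(*(p-c)).round(1) for p in st],[np.degrees(np.arctan2(*(p-c)[::-1])).round(1) for p in st])
print("pilot tip",onz(W,*h(180,202),54)[:2])
ho=np.array([onz(W,*d(*p),10)[:2] for p in((650,123),(508,208),(637,279))])
c=ho.mean(0); print("disc holes centre",c,[np.hypot(*(p-c)).round(1) for p in ho],[np.degrees(np.arctan2(*(p-c)[::-1])).round(1) for p in ho])
print("disc boss",onz(W,*d(624,214),36)[:2])
print("outfeed sides +x:",onz(W,*r(450,435),25)[:2],onz(W,*r(738,422),25)[:2], "guide", onz(W,*r(445,447),30)[:2],onz(W,*r(725,451),30)[:2])
print("bar",onz(W,*r(344,368),121)[:2],onz(W,*r(344,532),121)[:2])
print("prong tips",onz(W,*r(228,310),172)[:2],onz(W,*r(347,330),172)[:2]," roots",onz(W,*r(241,105),160)[:2],onz(W,*r(369,118),160)[:2])
print("rack foot",[onz(W,*r(*p),5)[:2].round(1) for p in((232,30),(416,45),(400,203),(228,185))])
print("bed back edge",onz(W,*r(46,270),25)[:2],onz(W,*r(450,262),25)[:2])
E
```

```text
studs centre [517.4286935  -28.81413723] [np.float64(31.8), np.float64(31.8), np.float64(31.9)] [np.float64(9.5), np.float64(129.4), np.float64(-110.6)]
pilot tip [516.03171619 -28.09967134]
disc holes centre [ 604.23293855 -352.37540138] [np.float64(32.2), np.float64(31.9), np.float64(31.9)] [np.float64(-27.8), np.float64(92.4), np.float64(-148.2)]
disc boss [ 604.84613362 -351.90841045]
outfeed sides +x: [ 472.74714468 -237.44697751] [ 483.36871982 -441.18650285] guide [ 465.56188629 -233.51040378] [ 463.18006274 -432.57300382]
bar [ 553.77211704 -161.38030275] [ 449.07335751 -161.42619313]
prong tips [ 599.56439598 -104.98300981] [ 589.52612948 -162.96235282]  roots [ 694.64589702 -113.44770836] [ 688.61985578 -173.08557311]
rack foot [array([745.2, -88.9]), array([ 735.5, -207.4]), array([ 635.3, -199.3]), array([647.6, -82. ])]
bed back edge [592.862573    41.53675057] [ 598.04277754 -232.31203618]
```

```bash
python3 -m pendant '[[[1,0,0.3,0],[1,0,0.5,0],[1,0.1,1,0],[1,0.1,1,0],[1,0,1,0],[1,0,1,0],[1,0,1,0],[1,0,1,0],[0.8,0,1,0],[0.6,0,1,0]]]'
 python3 -c "
from h import *
togo(604.4,-352.2,90,-90)
snap('wrist','w2',None,1.5)"
```

```text
time: 3.53
tool_pos: [601.3, -358.1, 213.6]
tcp_rot: [-179.9, 0.5, -89.8]
ft_force: [-0.2, 0.2, -0.4]
finger_gap: 85.2
tcp [ 601.3 -358.1  213.6] [-179.88    0.54  -89.83] gap 85.2 t 3.53 F [-0.2  0.2 -0.4]
units tool xyz [-0.24 -0.14  6.18] turn about tool z 0.04 j6 54.6
```

View pics/w2.png

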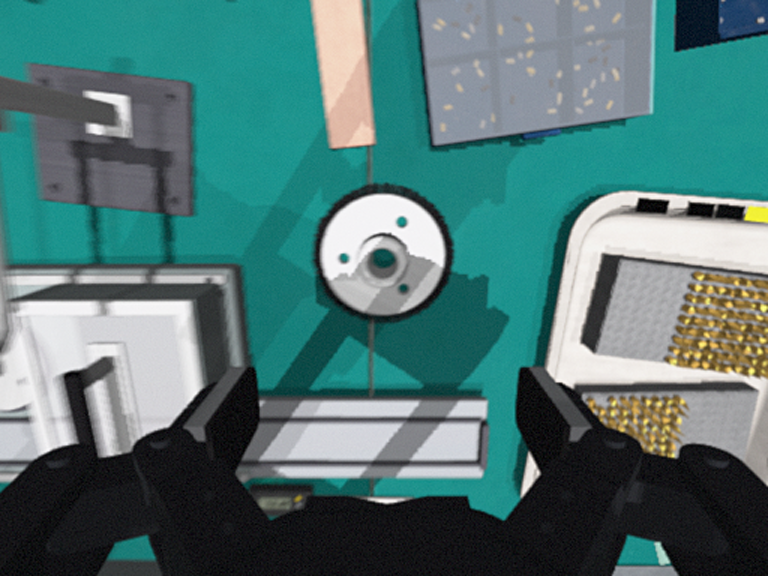

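The disc is in view: boss at (382,258), holes at (401,221), (344,258) and (403,288).

```bash
python3 - <<'E'
from h import *
W=wcam('w2')
ho=np.array([onz(W,p[0]/1.5,p[1]/1.5,10)[:2] for p in((401.5,222),(344,258),(403.5,288.5))])
c=ho.mean(0); print(c,[np.hypot(*(p-c)).round(1) for p in ho],[np.degrees(np.arctan2(*(p-c)[::-1])).round(1) for p in ho],onz(W,382.5/1.5,257/1.5,36)[:2])
togo(c[0],c[1],15,-90)
E
python3 -m pendant '[[[-0.2,-0.1,0.8,0],[0,-0.1,0.8,0],[0,0,0.8,0],[0,0,0.8,0],[0,0,0.8,0],[0,0,0.8,0],[0,0,0.8,0],[0,0,0,0],[0,0,0,0],[0,0,0,0]]]'
 python3 -c "
from h import *
togo(604.4,-352.2,15,-90)"
```

```text
[ 605.0942186  -353.36445542] [np.float64(31.4), np.float64(31.6), np.float64(31.5)] [np.float64(-27.7), np.float64(92.3), np.float64(-147.5)] [ 609.76739335 -353.44519429]
tcp [ 598.9 -359.3  207.7] [179.78   0.7  -89.93] gap 85.5 t 3.58 F [-2.9 -0.2 -4. ]
units tool xyz [-0.18 -0.35  9.64] turn about tool z 0.02 j6 54.5
time: 4.42
tool_pos: [593.1, -360.1, 92.9]
tcp_rot: [179.6, 0.7, -90.1]
ft_force: [-0.0, 0.3, -1.0]
finger_gap: 85.4
tcp [ 593.1 -360.1   92.9] [179.58   0.75 -90.13] gap 85.4 t 4.42 F [-0.   0.3 -1. ]
units tool xyz [-0.35 -0.59  3.9 ] turn about tool z -0.03 j6 54.4
```

```bash
python3 -m pendant '[[[-0.2,-0.35,0.2,0],[-0.2,-0.3,0.3,0],[0,0,0.5,0],[0,0,0.5,0],[0,0,0.4,0],[0,0,0.4,0],[0,0,0.4,0],[0,0,0.4,0],[0,0,0,0],[0,0,0,0]]]'
 python3 -c "
from h import *
togo(604.8,-352.7,14,-90)"
```

```text
time: 5.25
tool_pos: [609.0, -351.5, 28.5]
tcp_rot: [179.8, 0.6, -90.1]
ft_force: [-0.5, -0.0, -0.5]
finger_gap: 85.1
tcp [ 609.  -351.5   28.5] [179.83   0.57 -90.06] gap 85.1 t 5.25 F [-0.5 -0.  -0.5]
units tool xyz [0.07 0.21 0.72] turn about tool z -0.01 j6 55.6
```

```bash
python3 -m pendant '[[[0.05,0.2,0.2,0],[0,0,0.3,0],[0,0,0.2,0],[0,0,0,0],[0,0,0,0],[0,0,0,0],[0,0,0,0],[0,0,0,0],[0,0,0,0],[0,0,0,0]]]' -0.2 40
python3 -m pendant '[[[0,0,0,0],[0,0,0,0],[0,0,0,0],[0,0,0,0],[0,0,0,0],[0,0,0,0],[0,0,0,0],[0,0,0,0],[0,0,0,0],[0,0,0,0]]]' -1 50
 python3 -c "
from h import *
togo(604.8,-352.7,14,-90)"
```

```text
time: 6.08
tool_pos: [604.8, -353.1, 14.1]
tcp_rot: [179.9, 0.5, -90.1]
ft_force: [-0.4, 0.2, -1.4]
finger_gap: 38.8
time: 6.92
tool_pos: [604.8, -353.2, 14.2]
tcp_rot: [179.9, 0.5, -90.1]
ft_force: [-0.3, 0.3, -1.1]
finger_gap: 38.9
tcp [ 604.8 -353.2   14.2] [179.89   0.53 -90.1 ] gap 38.9 t 6.92 F [-0.3  0.3 -1.1]
units tool xyz [-0.02  0.    0.01] turn about tool z -0.02 j6 55.3
```

```bash
python3 -m pendant '[[[0,0,-0.5,0],[0,0,-1,0],[-0.3,0,-1,0],[-0.5,0,-1,0],[-0.7,0,-1,0],[-0.7,0,-1,0],[-0.7,0.2,-1,0],[-0.7,0.3,-1,0],[-0.7,0.3,-1,0],[-0.8,0.3,-1,0]]]'
python3 -m pendant '[[[-1,0.3,-1,0],[-1,0.3,-1,0],[-1,0.3,-0.6,0],[-1,0.3,0,0],[-1,0.3,0,0],[-1,0.3,0,0],[-1,0.3,0,0],[-1,0.3,0,0],[-0.9,0.3,0,0],[-0.6,0,0,0]]]'
 python3 -c "
from h import *
togo(517,-28.5,150,-52.65)"
```

```text
time: 7.75
tool_pos: [578.1, -249.5, 209.8]
tcp_rot: [179.2, 0.9, -90.3]
ft_force: [-0.0, -0.5, -2.4]
finger_gap: 39.0
time: 8.58
tool_pos: [523.0, -51.6, 284.1]
tcp_rot: [-179.8, 0.6, -90.4]
ft_force: [-0.1, -0.1, -2.2]
finger_gap: 38.9
tcp [523.  -51.6 284.1] [-179.8     0.61  -90.39] gap 38.9 t 8.58 F [-0.1 -0.1 -2.2]
units tool xyz [-1.08  0.33  6.71] turn about tool z -8.23 j6 78.7
```

```bash
python3 -m pendant '[[[-0.3,0.2,0.5,-1],[-0.2,0.1,0.7,-1],[-0.2,0,0.9,-1],[-0.1,0,0.9,-1],[0,0,0.9,-1],[0,0,0.9,-1],[0,0,0.9,-1],[0,0,0.9,-1],[0,0,0.6,-0.3],[0,0,0,0]]]'
 python3 -c "
from h import *
togo(517,-28.5,80,-52.65)
snap('wrist','w3',None,1.5);snap('scene','s3',(200,130,350,260),4)"
```

```text
time: 9.42
tool_pos: [519.8, -30.6, 142.1]
tcp_rot: [-179.0, -0.2, -50.2]
ft_force: [-0.6, 0.5, -3.4]
finger_gap: 38.9
tcp [519.8 -30.6 142.1] [-179.02   -0.19  -50.19] gap 38.9 t 9.42 F [-0.6  0.5 -3.4]
units tool xyz [-0.18  0.09  3.11] turn about tool z 0.54 j6 40.6
```

View pics/w3.png

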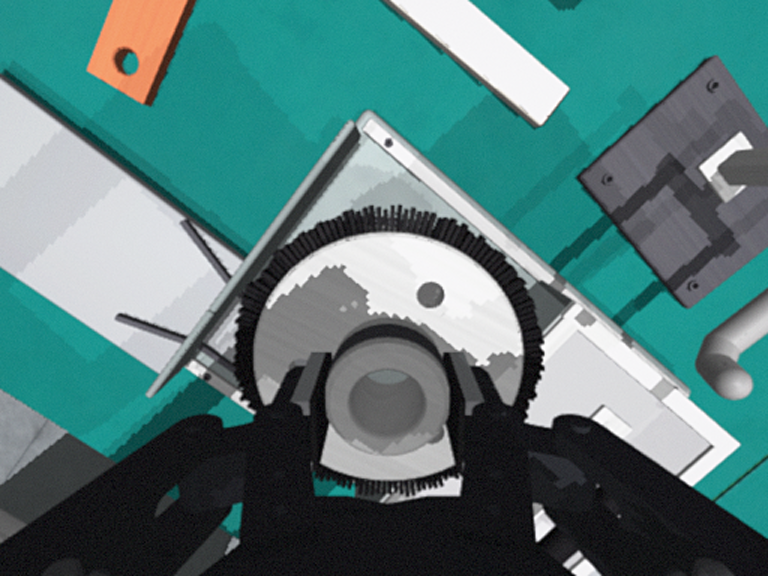

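View pics/s3.png

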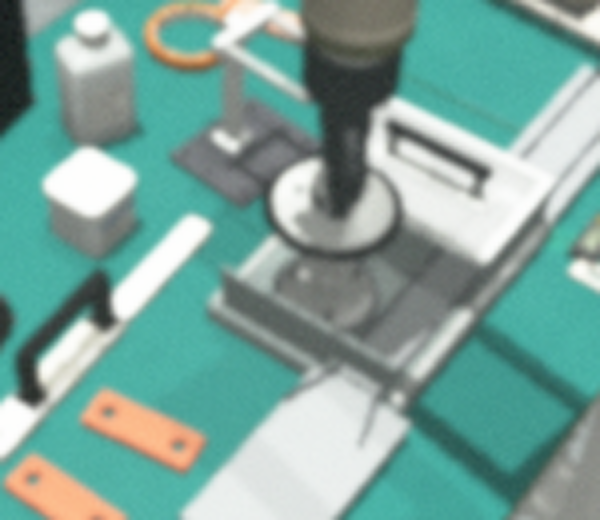

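The disc is held level; boss centre at (388,398) and one hole at (431,294).

```bash
python3 - <<'E'
from h import *
W=wcam('w3');p=np.load('pics/w3.npy')
b=onz(W,388/1.5,398/1.5,p[2]+22); h=onz(W,431/1.5,294/1.5,p[2]-4)
# rim ellipse of white flange edge
print("tcp",p.round(1),"boss",b,"hole",h,"r",np.hypot(*(h-b)[:2]),"ang",np.degrees(np.arctan2(*(h-b)[:2][::-1])))
cc=h[:2]-32*np.array([np.cos(np.radians(9.45)),np.sin(np.radians(9.45))]);print(cc)
togo(517,-28.5,80,-52.65)
E
```

```text
tcp [ 5.198e+02 -3.060e+01  1.421e+02 -1.790e+02 -2.000e-01 -5.020e+01] boss [521.54390394 -29.48975055 164.14425489] hole [551.60886236 -24.31750899 138.14425489] r 30.506619079482036 ang 9.761359419366103
[520.04312613 -29.57148808]
tcp [521.1 -30.8 144.7] [-178.9    -0.32  -50.34] gap 38.6 t 9.52 F [ 1.2  1.3 -1.9]
units tool xyz [-0.24  0.15  3.23] turn about tool z 0.5 j6 40.7
```

```bash
python3 -m pendant '[[[-0.15,0.05,0.2,0.25],[-0.1,0.05,0.4,0],[0,0,0.5,0],[0,0,0.5,0],[0,0,0.4,0],[0,0,0.4,0],[0,0,0.2,0],[0,0,0,0],[0,0,0,0],[0,0,0,0]]]'
 python3 -c "
from h import *
togo(516.2,-29.5,60,-51.5)
snap('side','d4',(190,170,330,290),4)"
```

```text
time: 10.35
tool_pos: [519.8, -28.1, 91.6]
tcp_rot: [-178.7, -0.6, -51.9]
ft_force: [0.1, 0.9, -2.7]
finger_gap: 38.8
tcp [519.8 -28.1  91.6] [-178.66   -0.56  -51.86] gap 38.8 t 10.35 F [ 0.1  0.9 -2.7]
units tool xyz [-0.07  0.22  1.57] turn about tool z -0.08 j6 42.5
```

View pics/d4.png

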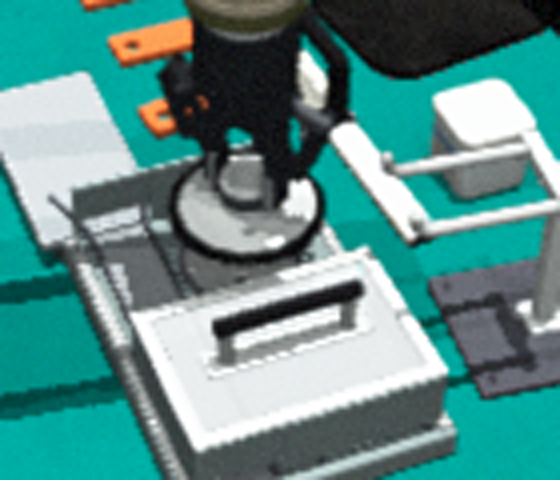

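```bash
python3 -m pendant '[[[-0.07,0.2,0.1,0],[0,0.05,0.1,0],[0,0,0.2,0],[0,0,0.3,0],[0,0,0.3,0],[0,0,0.2,0],[0,0,0.1,0],[0,0,0,0],[0,0,0,0],[0,0,0,0]]]'
 python3 -c "
from h import *
togo(516.2,-29.5,53,-51.5)"
```

```text
time: 11.23
tool_pos: [517.0, -29.6, 65.4]
tcp_rot: [-178.5, -0.7, -51.9]
ft_force: [-2.1, 0.8, -0.5]
finger_gap: 39.1
tcp [517.  -29.6  65.4] [-178.46   -0.66  -51.86] gap 39.1 t 11.23 F [-2.1  0.8 -0.5]
units tool xyz [-0.04  0.04  0.62] turn about tool z -0.08 j6 42.1
```

```bash
python3 -m pendant '[[[-0.03,0.03,0.15,0],[0,0,0.2,0],[0,0,0.15,0],[0,0,0.1,0],[0,0,0.05,0],[0,0,0.05,0],[0,0,0,0],[0,0,0,0],[0,0,0,0],[0,0,0,0]]]'
 python3 -c "
from h import *
togo(516.2,-29.5,45,-51.5)"
```

```text
time: 12.07
tool_pos: [517.6, -27.6, 62.8]
tcp_rot: [-178.4, -0.6, -51.7]
ft_force: [-1.9, 1.6, 1.7]
finger_gap: 38.7
tcp [517.6 -27.6  62.8] [-178.39   -0.57  -51.74] gap 38.7 t 12.07 F [-1.9  1.6  1.7]
units tool xyz [0.02 0.14 0.89] turn about tool z -0.05 j6 42.1
```

```bash
python3 -m pendant '[[[-0.1,0,0,0],[-0.05,0,0.1,0],[0,0,0.2,0],[0,0,0.2,0],[0,0,0.2,0],[0,0,0.2,0],[0,0,0.2,0],[0,0,0.2,0],[0,0,0,0],[0,0,0,0]]]'
 python3 -c "
from h import *
togo(516.2,-29.5,45,-51.5)"
```

```text
time: 12.9
tool_pos: [518.1, -25.4, 45.3]
tcp_rot: [-178.4, -0.6, -51.7]
ft_force: [-0.9, -0.4, -2.3]
finger_gap: 38.8
tcp [518.1 -25.4  45.3] [-178.43   -0.62  -51.67] gap 38.8 t 12.9 F [-0.9 -0.4 -2.3]
units tool xyz [0.1  0.2  0.01] turn about tool z -0.04 j6 42.3
```

```bash
python3 -m pendant '[[[0,0,0.2,0],[0,0,0.2,0],[0,0,0.2,0],[0,0,0,0],[0,0,0,0],[0,0,0,0],[0,0,0,0],[0,0,0,0],[0,0,0,0],[0,0,0,0]]]'
 python3 -c "
from h import *
togo(516.2,-29.5,45,-51.5)"
python3 -m pendant '[[[0,0,0,0],[0,0,0,0],[0,0,0,0],[0,0,0,0],[0,0,0,0],[0,0,0,0],[0,0,-0.5,0],[0,0,-0.8,0],[0,0,-1,0],[0,0,-1,0]]]' 0.4
 python3 -c "
from h import *
togo(516.2,-29.5,45,-51.5)"
```

```text
time: 13.73
tool_pos: [518.0, -25.5, 43.8]
tcp_rot: [-178.7, -0.4, -51.5]
ft_force: [-3.6, 0.7, 5.1]
finger_gap: 38.6
tcp [518.  -25.5  43.8] [-178.69   -0.42  -51.54] gap 38.6 t 13.73 F [-3.6  0.7  5.1]
units tool xyz [ 0.1   0.2  -0.06] turn about tool z -0.01 j6 42.3
time: 14.57
tool_pos: [513.0, -25.5, 106.8]
tcp_rot: [-179.0, -0.0, -51.6]
ft_force: [0.1, 0.1, 0.9]
finger_gap: 59.9
tcp [513.  -25.5 106.8] [-1.7905e+02 -3.0000e-02 -5.1550e+01] gap 59.9 t 14.57 F [0.1 0.1 0.9]
units tool xyz [0.25 0.05 3.09] turn about tool z -0.01 j6 42.3
```

```bash
python3 -m pendant '[[[0,0,-1,0.5],[0,0,-1,1],[0,0,-1,1],[0,0,-1,1],[0.3,0,-1,1],[0.4,0,-1,1],[0.5,0,-0.3,1],[0.5,0,0,1],[0.5,0,0,0.8],[0,0,0,0]]]'
 python3 -c "
from h import *
togo(501.4,-161.4,150,-90)
snap('wrist','w5',None,1.5)"
```

```text
time: 15.4
tool_pos: [522.0, -71.1, 255.5]
tcp_rot: [-178.3, 0.4, -91.3]
ft_force: [0.3, 0.1, 0.6]
finger_gap: 59.8
tcp [522.  -71.1 255.5] [-178.28    0.41  -91.32] gap 59.8 t 15.4 F [0.3 0.1 0.6]
units tool xyz [4.58 1.08 5.21] turn about tool z -0.29 j6 77.4
```

View pics/w5.png

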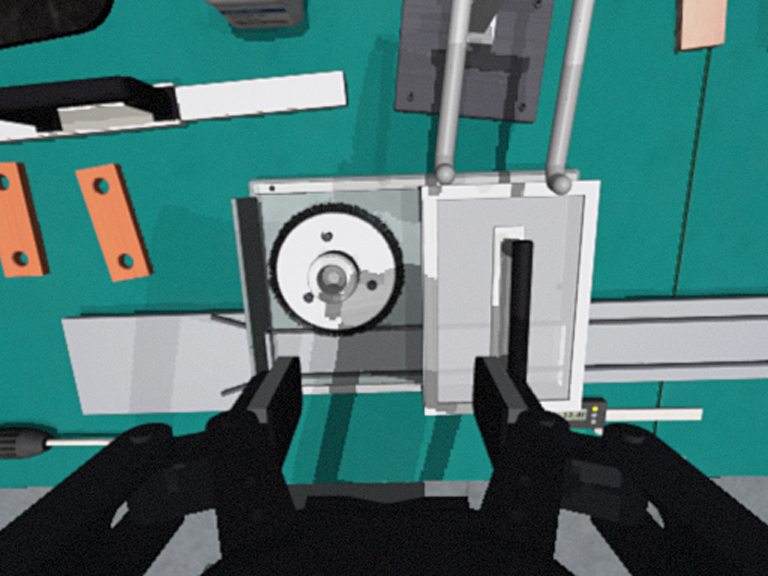

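The disc sits on the hub with studs showing in its holes (327,236; 371,285; 308,297). Guard bar end at (521,242); prong tips at (446,172) and (560,183).

```bash
python3 - <<'E'
from h import *
W=wcam('w5')
g=lambda x,y,z:onz(W,x/1.5,y/1.5,z)[:2].round(1)
print("boss",g(334,276,67),"holes mean",np.mean([g(327,236,41),g(371,285,41),g(308,297,41)],0))
print("bar end",g(521,241,121),"bar mid row400",g(518,400,121), "bar mid 300",g(520,300,121))
print("tips",g(446,168,174),g(560,179,174),"back",g(458,30,160),g(580,30,160))
print("lane guide +x side", g(590,322,30),g(766,317,30),"inner",g(345,327,30),"outfeed edge",g(590,302,25),g(766,295,25))
print("infeed corners",g(63,320,25),g(84,414,25),"panel",g(236,200,79))
togo(501.4,-161.4,114,-90)
E
```

```text
boss [519.5 -28.6] holes mean [516.73333333 -26.36666667]
bar end [ 550.9 -157. ] bar mid row400 [ 438.8 -160.9] bar mid 300 [ 511.7 -158.5]
tips [ 595.2 -101.9] [ 588.6 -159. ] back [ 660.8 -108.8] [ 659.3 -168.8]
lane guide +x side [ 465.4 -249.4] [ 466.8 -404.2] inner [465.2 -31. ] outfeed edge [ 482.5 -250. ] [ 485.6 -404.8]
infeed corners [475.5 225.6] [380.8 224.9] panel [579.6  37.8]
tcp [522.  -70.3 255.5] [-178.26    0.44  -91.11] gap 59.6 t 15.45 F [-0.8  0.4  1.5]
units tool xyz [4.63 1.16 7.01] turn about tool z -0.24 j6 77.3
```

```bash
python3 -m pendant '[[[0.7,0.2,0.3,-0.2],[0.7,0.2,0.5,0],[0.7,0.2,0.6,0],[0.7,0.2,0.6,0],[0.7,0.2,0.6,0],[0.6,0.1,0.6,0],[0.3,0,0.6,0],[0,0,0.6,0],[0,0,0.3,0],[0,0,0,0]]]'
 python3 -c "
from h import *
togo(501,-160,105,-90)
snap('wrist','w6',None,1.5)"
```

```text
time: 16.28
tool_pos: [502.6, -154.1, 157.9]
tcp_rot: [-178.1, 0.6, -88.6]
ft_force: [-0.4, 0.2, -0.4]
finger_gap: 59.9
tcp [ 502.6 -154.1  157.9] [-178.11    0.57  -88.61] gap 59.9 t 16.28 F [-0.4  0.2 -0.4]
units tool xyz [0.32 0.18 2.64] turn about tool z 0.3 j6 64.8
```

View pics/w6.png

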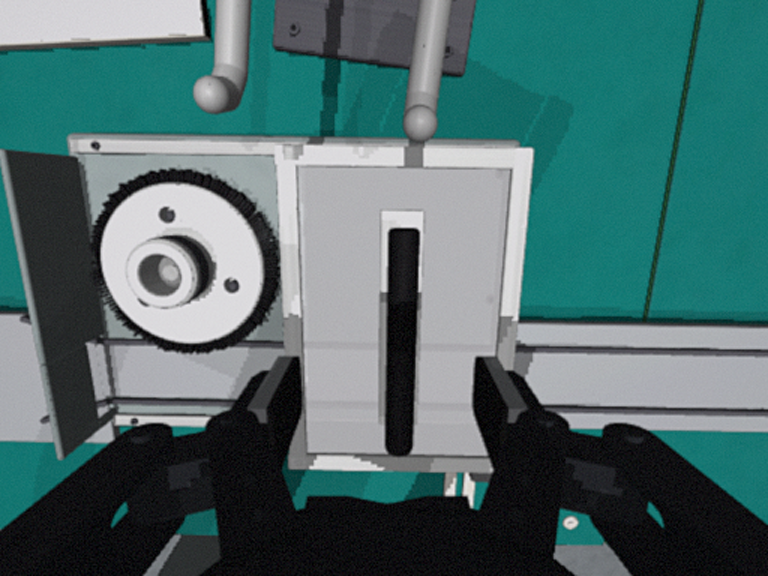

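The bar runs from (403,230) to (399,452), between the open fingers. I'll descend and pinch.

```bash
python3 -m pendant '[[[0.15,0.1,0.2,0.3],[0.1,0.05,0.4,0],[0,0,0.5,0],[0,0,0.5,0],[0,0,0.4,0],[0,0,0.3,0],[0,0,0.2,0],[0,0,0,0],[0,0,0,0],[0,0,0,0]]]'
 python3 -c "
from h import *
W=wcam('w6')
for p in((403,231),(399,451)): print(onz(W,p[0]/1.5,p[1]/1.5,121))
togo(501,-160,105,-90)"
```

```text
time: 17.17
tool_pos: [502.8, -157.1, 104.4]
tcp_rot: [-178.0, 0.6, -89.9]
ft_force: [0.9, 0.0, 0.0]
finger_gap: 59.4
[ 549.98930402 -159.43336957  121.        ]
[ 446.40080251 -161.03352214  121.        ]
tcp [ 502.8 -157.1  104.4] [-178.      0.6   -89.92] gap 59.4 t 17.17 F [0.9 0.  0. ]
units tool xyz [ 0.14  0.09 -0.03] turn about tool z 0.02 j6 65.6
```

```bash
python3 -m pendant '[[[0.15,0.1,0,0],[0,0,0,0],[0,0,0,0],[0,0,0,0],[0,0,0,0],[0,0,0,0],[0,0,0,0],[0,0,0,0],[0,0,0,0],[0,0,0,0]]]' -1 60
python3 -m pendant '[[[-0.3,0,0,0],[-0.5,0,0,0],[-0.7,0,0,0],[-0.8,0,0,0],[-0.8,0,0,0],[-0.8,0,0,0],[-0.8,0,0,0],[-0.6,0,0,0],[-0.5,0,0,0],[-0.4,0,0,0]]]'
 python3 -c "
from h import *
togo(501,-15,105,-90)"
```

```text
time: 18.0
tool_pos: [501.5, -161.0, 106.1]
tcp_rot: [-177.9, 0.5, -89.9]
ft_force: [0.0, -0.3, 0.6]
finger_gap: 11.3
time: 18.83
tool_pos: [500.2, -30.2, 106.1]
tcp_rot: [-177.8, 0.3, -90.1]
ft_force: [2.3, -2.9, -3.9]
finger_gap: 11.7
tcp [500.2 -30.2 106.1] [-177.85    0.25  -90.07] gap 11.7 t 18.83 F [ 2.3 -2.9 -3.9]
units tool xyz [-0.76 -0.03  0.06] turn about tool z -0.02 j6 80.1
```

```bash
python3 -m pendant '[[[-0.4,0,0,0],[-0.3,0,0,0],[-0.3,0,0,0],[-0.3,0,0,0],[-0.3,0,0,0],[-0.3,0,0,0],[-0.2,0,0,0],[-0.2,0,0,0],[-0.2,0,0,0],[-0.2,0,0,0]]]'
 python3 -c "
from h import *
togo(501,-15,105,-90)"
```

```text
time: 19.67
tool_pos: [500.3, -26.5, 105.8]
tcp_rot: [-177.8, -5.3, -90.9]
ft_force: [-0.3, -24.3, -3.1]
finger_gap: 11.3
tcp [500.3 -26.5 105.8] [-177.82   -5.31  -90.88] gap 11.3 t 19.67 F [ -0.3 -24.3  -3.1]
units tool xyz [-0.58 -0.03 -0.01] turn about tool z -0.19 j6 87.3
```

```bash
python3 -m pendant '[[[0.2,0,0,0],[0,0,0,0],[0,0,0,0],[0,0,0,0],[0,0,0,0],[0,0,0,0],[0,0,-0.5,0],[0,0,-1,0],[0,0,-1,0],[0,0,-1,0]]]' 0.4
 python3 -c "
from h import *
togo(501,-15,105,-90)"
```

```text
time: 20.5
tool_pos: [493.6, -21.3, 174.7]
tcp_rot: [-178.4, -5.1, -90.9]
ft_force: [-0.1, 1.4, 0.5]
finger_gap: 59.7
tcp [493.6 -21.3 174.7] [-178.42   -5.15  -90.91] gap 59.7 t 20.5 F [-0.1  1.4  0.5]
units tool xyz [-0.63 -0.27  3.45] turn about tool z -0.2 j6 87.0
```

```bash
python3 -m pendant '[[[-0.5,-0.1,-0.5,0],[-0.8,-0.1,-0.5,0],[-0.8,-0.1,-0.3,0],[-0.8,-0.1,0,0],[-0.8,-0.1,0,0],[-0.8,-0.1,0,0],[-0.8,-0.1,0,0],[-0.8,-0.1,0,0],[-0.5,0,0,0],[0,0,0,0]]]' -1
 python3 -c "
from h import *
togo(510,95,60,-90)
snap('wrist','w7',None,1.5);snap('side','d7',(190,130,330,290),3.5)"
```

```text
time: 21.33
tool_pos: [515.6, 126.3, 201.9]
tcp_rot: [-177.5, -4.9, -91.0]
ft_force: [0.3, 0.5, -0.5]
finger_gap: 0.2
tcp [515.6 126.3 201.9] [-177.52   -4.92  -91.  ] gap 0.2 t 21.33 F [ 0.3  0.5 -0.5]
units tool xyz [0.96 0.57 7.18] turn about tool z -0.22 j6 103.4
```

View pics/w7.png

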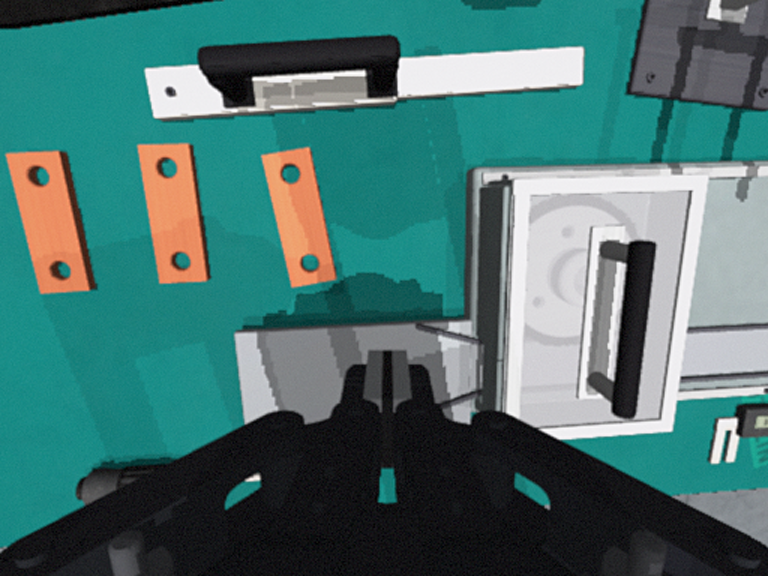

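View pics/d7.png

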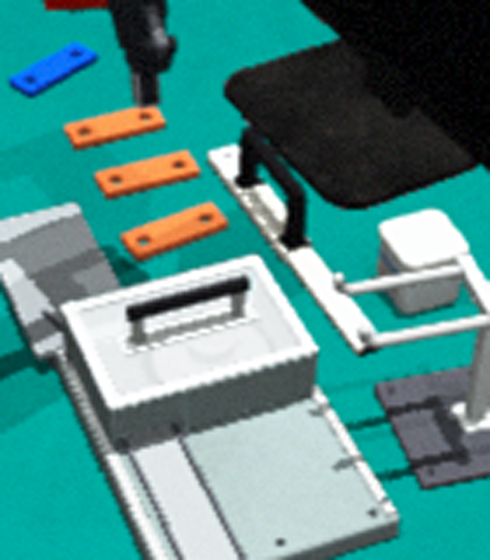

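Guard appears shut against the panel (panel at x≈490, guard frame at x≈515 in the wrist view). I'll square up the tool's tilt by leaning the shut fingertips on the fixed panel.

```bash
python3 -m pendant '[[[0,0,0.5,0],[0,0,0.9,0],[0,0,1,0],[0,0,1,0],[0,0,1,0],[0,0,1,0],[0,0,0.8,0],[0.4,0.1,0.4,0],[0.5,0,0,0],[0,0,0,0]]]'
 python3 -c "
from h import *
togo(510,58,55,-90)"
```

```text
time: 22.27
tool_pos: [517.9, 84.3, 63.7]
tcp_rot: [-177.5, -5.1, -91.5]
ft_force: [0.7, -0.1, 0.4]
finger_gap: 0.3
tcp [517.9  84.3  63.7] [-177.46   -5.09  -91.49] gap 0.3 t 22.27 F [ 0.7 -0.1  0.4]
units tool xyz [1.28 0.39 0.53] turn about tool z -0.32 j6 101.0
```

```bash
python3 -m pendant '[[[0.5,0.1,0.2,0],[0.3,0,0.1,0],[0.3,0,0,0],[0.3,0,0,0],[0.3,0,0,0],[0.3,0,0,0],[0.3,0,0,0],[0.3,0,0,0],[0.3,0,0,0],[0.3,0,0,0]]]'
 python3 -c "
from h import *
togo(510,58,55,-90)"
```

```text
time: 23.1
tool_pos: [516.9, 54.5, 63.6]
tcp_rot: [-176.8, -1.0, -91.3]
ft_force: [3.8, 32.8, -7.6]
finger_gap: 0.2
tcp [516.9  54.5  63.6] [-176.8    -0.96  -91.3 ] gap 0.2 t 23.1 F [ 3.8 32.8 -7.6]
units tool xyz [-0.18  0.37  0.41] turn about tool z -0.28 j6 92.9
```

```bash
python3 -m pendant '[[[-0.5,0,-0.2,0],[-0.5,0,-0.6,0],[-0.5,0.2,-1,0],[-0.7,0.2,-1,0],[-0.8,0.2,-1,0],[-0.8,0.2,-1,0],[-0.8,0.2,-0.5,0],[-0.5,0,0,0],[0,0,0,0],[0,0,0,0]]]' 0.3
python3 - <<'E'
from h import *
W=wcam('w7');im=cv2.imread('pics/w7_raw.png');h=cv2.cvtColor(im,cv2.COLOR_BGR2HSV)
m=((h[:,:,0]>4)&(h[:,:,0]<18)&(h[:,:,1]>100)&(h[:,:,2]>90)).astype(np.uint8)
for k in cv2.findContours(m,cv2.RETR_EXTERNAL,cv2.CHAIN_APPROX_NONE)[0]:
    if cv2.contourArea(k)>800:
        r=cv2.minAreaRect(np.array([onz(W,*p[0],9)[:2] for p in k]).astype(np.float32)); print(r)
g=lambda x,y,z:onz(W,x/1.5,y/1.5,z)[:2].round(1)
print("pusher bar",g(204,57,80),g(397,46,80),"nose",g(583,48,11),g(583,86,11),"tail",g(147,69,14),g(154,118,14))
print("table corner",g(236,331,25),"flare",g(420,326,31),g(478,342,31),g(440,402,31))
togo(557.5,175,60,-82)
E
```

```text
time: 23.93
tool_pos: [495.5, 163.8, 183.0]
tcp_rot: [-176.0, -0.8, -91.3]
ft_force: [-0.5, -0.5, -0.8]
finger_gap: 55.6
((560.0316772460938, 353.9443359375), (99.82230377197266, 35.999359130859375), 1.905158281326294)
((559.51123046875, 174.67295837402344), (99.8702163696289, 35.66691589355469), 8.72858715057373)
((564.4366455078125, 266.41412353515625), (99.72388458251953, 36.025978088378906), 1.0134196281433105)
pusher bar [651.5 212.7] [657.7 107.5] nose [677.8 -36.4] [652.3 -38.8] tail [661.7 269.4] [630.8 269.2]
table corner [478.2 226. ] flare [477.8  86.4] [462.6  40.4] [412.9  70. ]
tcp [495.5 163.8 183. ] [-176.02   -0.78  -91.25] gap 55.6 t 23.93 F [-0.5 -0.5 -0.8]
units tool xyz [-0.71 -2.65  6.34] turn about tool z -2.02 j6 105.5
```

```bash
python3 -m pendant '[[[-0.1,-0.5,0.2,-0.5],[-0.2,-0.6,0.4,-1],[-0.2,-0.6,0.6,-0.5],[-0.1,-0.5,0.8,0],[0,-0.3,0.8,0],[0,-0.2,0.8,0],[0,-0.1,0.8,0],[0,0,0.8,0],[0,0,0.4,0],[0,0,0,0]]]' 0.4
 python3 -c "
from h import *
togo(558.5,174.8,25,-81.3)
snap('wrist','w8',None,1.5)"
```

```text
time: 24.77
tool_pos: [559.7, 166.8, 61.8]
tcp_rot: [-176.8, -1.8, -81.9]
ft_force: [-1.0, 0.3, -1.0]
finger_gap: 60.0
tcp [559.7 166.8  61.8] [-176.8    -1.83  -81.94] gap 60.0 t 24.77 F [-1.   0.3 -1. ]
units tool xyz [-0.46  0.1   1.82] turn about tool z -0.14 j6 95.6
```

View pics/w8.png

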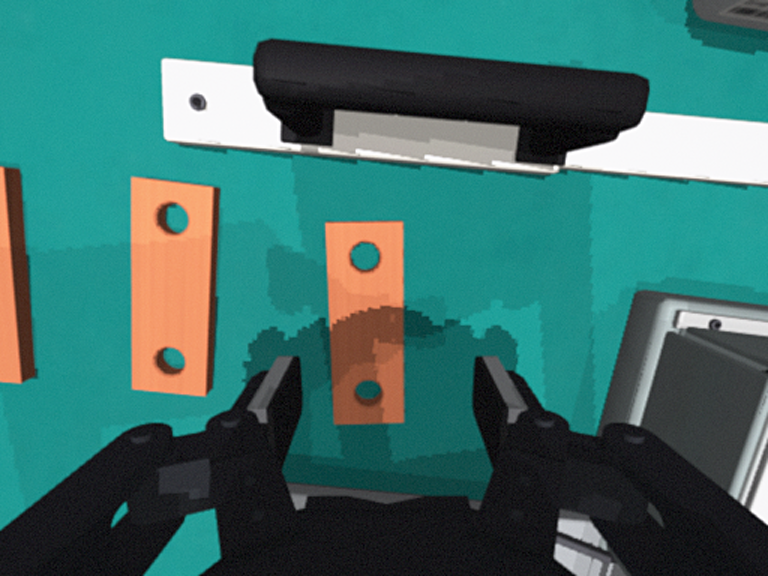

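The first link is between the fingers (centre about 366,322), the other links are to its left.

```bash
python3 -c "
from h import *
W=wcam('w8');print(onz(W,366.5/1.5,323/1.5,9))
togo(558.5,174.8,2,-81.3)"
python3 -m pendant '[[[-0.3,0.1,0.3,-0.1],[-0.2,0,0.5,0],[0,0,0.5,0],[0,0,0.5,0],[0,0,0.4,0],[0,0,0.3,0],[0,0,0.2,0],[0,0,0,0],[0,0,0,0],[0,0,0,0]]]'
 python3 -c "
from h import *
togo(558.5,174.8,2,-81.3)"
```

```text
[561.86816126 175.06875845   9.        ]
tcp [559.6 166.8  62.3] [-176.8    -1.83  -81.94] gap 59.9 t 24.82 F [-1.4 -0.8 -0.7]
units tool xyz [-0.5   0.16  3.  ] turn about tool z -0.14 j6 95.6
time: 25.65
tool_pos: [561.1, 176.2, 5.3]
tcp_rot: [-176.6, -1.9, -81.4]
ft_force: [0.7, 0.1, -0.7]
finger_gap: 59.7
tcp [561.1 176.2   5.3] [-176.59   -1.85  -81.42] gap 59.7 t 25.65 F [ 0.7  0.1 -0.7]
units tool xyz [0.04 0.15 0.16] turn about tool z -0.03 j6 96.3
```

```bash
python3 -m pendant '[[[0.05,0,0.15,0],[0,0,0.05,0],[0,0,0,0],[0,0,0,0],[0,0,0,0],[0,0,0,0],[0,0,0,0],[0,0,0,0],[0,0,0,0],[0,0,0,0]]]' -1 60
 python3 -c "
from h import *
togo(440,134,60,0)"
python3 -m pendant '[[[0,0,-0.4,0],[0,0,-0.8,0],[0,0,-0.8,0],[0,0,-0.8,0],[0,0.3,-0.6,-0.5],[0,0.5,-0.5,-1],[0,0.5,0,-1],[0,0.5,0,-1],[0,0.5,0,-1],[0,0.5,0,-1]]]'
 python3 -c "
from h import *
togo(440,134,60,0)"
```

```text
time: 26.48
tool_pos: [562.8, 175.2, 2.7]
tcp_rot: [-176.4, -1.8, -81.4]
ft_force: [0.2, 0.5, -0.7]
finger_gap: 32.9
tcp [562.8 175.2   2.7] [-176.44   -1.83  -81.43] gap 32.9 t 26.48 F [ 0.2  0.5 -0.7]
units tool xyz [ 1.21  6.19 -3.22] turn about tool z -17.77 j6 96.2
time: 27.32
tool_pos: [502.4, 158.4, 84.3]
tcp_rot: [-177.7, -3.2, -55.3]
ft_force: [0.6, 0.2, -2.8]
finger_gap: 32.8
tcp [502.4 158.4  84.3] [-177.7    -3.18  -55.28] gap 32.8 t 27.32 F [ 0.6  0.2 -2.8]
units tool xyz [-0.84  3.31  1.04] turn about tool z -12.06 j6 69.4
```

```bash
python3 -m pendant '[[[0,0.5,0,-1],[0,0.5,0,-1],[-0.2,0.4,0,-1],[-0.3,0.3,0,-1],[-0.3,0.2,0,-1],[-0.2,0.2,0,-1],[-0.2,0.1,0,-1],[0,0,0,-1],[0,0,0,-1],[0,0,0,-1]]]'
 python3 -c "
from h import *
togo(440,134,60,0)"
python3 -m pendant '[[[0,0,0.2,-1],[0,0,0.2,-0.8],[0,0,0,0],[0,0,0,0],[0,0,0,0],[0,0,0,0],[0,0,0,0],[0,0,0,0],[0,0,0,0],[0,0,0,0]]]'
 python3 -c "
from h import *
togo(440,134,60,0)
snap('wrist','w9',None,1.5)"
```

```text
time: 28.15
tool_pos: [446.0, 139.7, 84.8]
tcp_rot: [179.1, -3.8, -7.0]
ft_force: [0.2, 0.2, -2.6]
finger_gap: 32.6
tcp [446.  139.7  84.8] [179.11  -3.78  -6.98] gap 32.6 t 28.15 F [ 0.2  0.2 -2.6]
units tool xyz [-0.35  0.3   1.23] turn about tool z -1.52 j6 20.6
time: 28.98
tool_pos: [446.4, 139.6, 79.8]
tcp_rot: [178.6, -3.7, 1.5]
ft_force: [-0.0, -0.3, -2.4]
finger_gap: 32.8
tcp [446.4 139.6  79.8] [178.58  -3.71   1.47] gap 32.8 t 28.98 F [-0.  -0.3 -2.4]
units tool xyz [-0.39  0.25  0.97] turn about tool z 0.32 j6 12.1
```

View pics/w9.png

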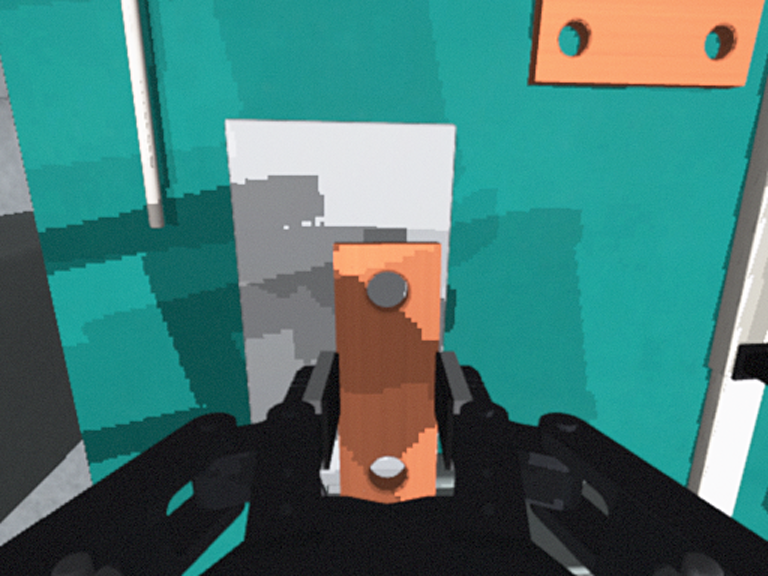

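The held link (387,370) is above the infeed table, whose far corners are at (226,120) and (455,125).

```bash
python3 - <<'E'
from h import *
W=wcam('w9')
g=lambda x,y,z:onz(W,x/1.5,y/1.5,z)[:2].round(1)
print(g(226,120,25),g(455,125,25),g(247,410,25),g(447,240,25), "link",g(387,243,p:=np.load('pics/w9.npy')[2]+7),g(387,495,p))
print(R.from_euler('xyz',np.load('pics/w9.npy')[3:],degrees=True).as_matrix()[:,2])
E
```

```text
[381.6 226.8] [476.5 227.8] [380.6  91.1] [476.4 178.6] link [444.6 188.3] [447.1  92.4]
[ 0.06534249 -0.02303482 -0.99759699]
```

```bash
python3 -m pendant '[[[-0.2,0,0.3,0.15],[-0.2,0,0.5,0],[-0.1,0,0.5,0],[0,0,0.5,0],[0,0,0.4,0],[0,0,0.2,0],[0,0,0,0],[0,0,0,0],[0,0,0,0],[0,0,0,0]]]'
 python3 -c "
from h import *
togo(439.5,137,30,0.6)"
```

```text
time: 29.87
tool_pos: [439.9, 138.2, 27.4]
tcp_rot: [178.6, -3.7, 0.7]
ft_force: [-4.0, -1.0, 4.2]
finger_gap: 32.8
tcp [439.9 138.2  27.4] [178.62  -3.75   0.69] gap 32.8 t 29.87 F [-4.  -1.   4.2]
units tool xyz [-0.01  0.06 -0.13] turn about tool z 0.02 j6 13.2
```

```bash
python3 -m pendant '[[[0,0,0,0],[0,0,0,0],[0,0,0,0],[0,0,-0.4,0],[0,0,-1,0],[0,0,-1,0],[0.2,0,-1,0],[0.5,0,-1,0],[0.8,0,-1,0],[1,0,-1,0]]]' 0.2
python3 -m pendant '[[[1,-0.2,-0.5,0],[1,-0.2,0,0],[1,-0.2,0,0],[1,-0.2,0,-0.3],[1,-0.2,0,-0.3],[1,-0.2,0,0],[0.9,0,0,0],[0.5,0,0,0],[0,0,0,0],[0,0,0,0]]]'
 python3 -c "
from h import *
togo(654.6,160,68,3.4)
snap('wrist','w10',None,1.5);snap('scene','s10',(180,150,330,290),4)"
```

```text
time: 30.7
tool_pos: [475.9, 141.1, 158.4]
tcp_rot: [178.5, -3.0, 0.7]
ft_force: [-0.5, -0.2, -0.9]
finger_gap: 51.2
time: 31.53
tool_pos: [636.4, 172.6, 191.9]
tcp_rot: [178.5, -3.9, 3.6]
ft_force: [-0.7, -0.6, -0.3]
finger_gap: 51.6
tcp [636.4 172.6 191.9] [178.48  -3.95   3.61] gap 51.6 t 31.53 F [-0.7 -0.6 -0.3]
units tool xyz [0.44 0.52 6.26] turn about tool z 0.05 j6 8.6
```

View pics/w10.png

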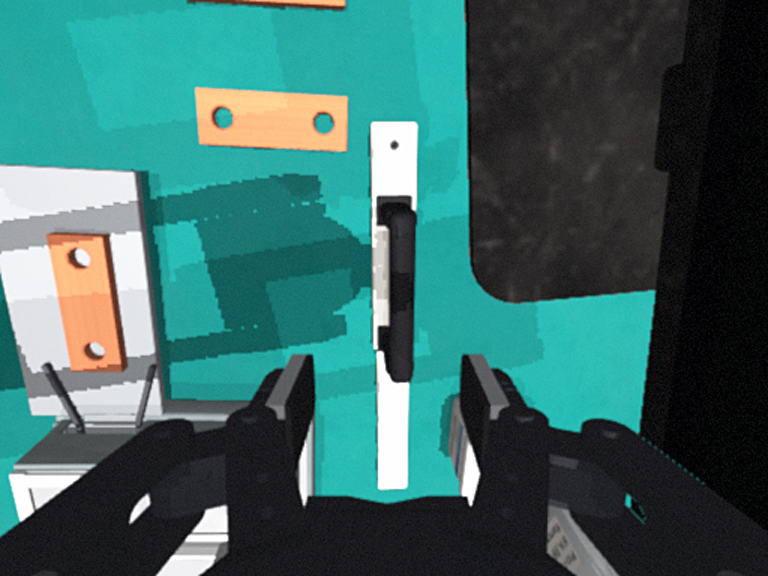

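View pics/s10.png

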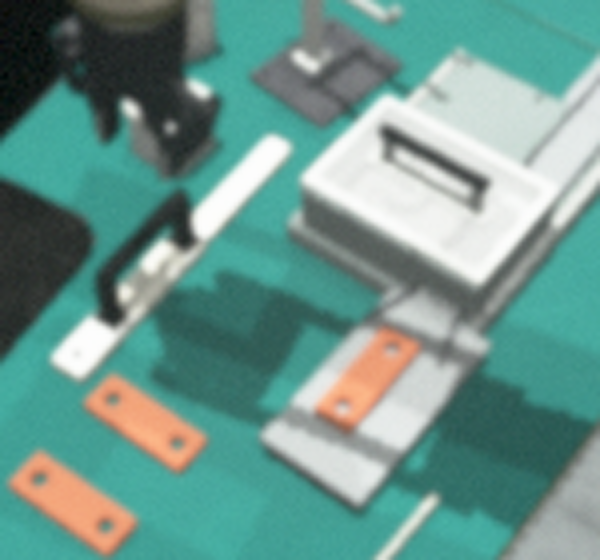

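```bash
python3 - <<'E'
from h import *
W=wcam('w10'); g=lambda x,y,z:onz(W,x/1.5,y/1.5,z)[:2].round(1)
print("bar",g(403,208,80),g(399,378,80),"nose",g(393,489,11),"tail",g(394,123,14))
W=wcam('w1'); print("tub",[g(*p,64) for p in((172,66),(238,66),(242,136),(178,136))])
W=wcam('w10');print(g(460,395,64),g(450,420,64))
E
```

```text
bar [650.4 220.1] [655.9 111.1] nose [667.8 -38. ] tail [647.4 270.2]
tub [array([776. ,  54.4]), array([775.5, -10.1]), array([711.7,  -7.5]), array([712. ,  57.8])]
[702.5  90.2] [697.6  69.7]
```

```bash
python3 -m pendant '[[[0.2,0.2,0.4,0],[0.2,0.2,0.7,0],[0.1,0,0.8,0],[0,0,0.8,0],[0,0,0.8,0],[0,0,0.7,0],[0,0,0.5,0],[0,0,0.2,0],[0,0,0,0],[0,0,0,0]]]'
 python3 -c "
from h import *
togo(654,161.5,64,3.2)"
```

```text
time: 32.47
tool_pos: [650.0, 158.7, 83.5]
tcp_rot: [178.4, -3.7, 3.6]
ft_force: [0.9, -0.2, 0.9]
finger_gap: 51.1
tcp [650.  158.7  83.5] [178.42  -3.68   3.59] gap 51.1 t 32.47 F [ 0.9 -0.2  0.9]
units tool xyz [ 0.14 -0.15  0.98] turn about tool z 0.08 j6 7.6
```

```bash
python3 -m pendant '[[[0.1,-0.1,0.3,0],[0.05,0,0.3,0],[0,0,0.3,0],[0,0,0.1,0],[0,0,0,0],[0,0,0,0],[0,0,0,0],[0,0,0,0],[0,0,0,0],[0,0,0,0]]]'
python3 -m pendant '[[[0,0,0,0],[0,0,0,0],[0,0,0,0],[0,0,0,0],[0,0,0,0],[0,0,0,0],[0,0,0,0],[0,0,0,0],[0,0,0,0],[0,0,0,0]]]' -1 100
 python3 -c "
from h import *
togo(440,400,120,0.6)"
```

```text
time: 33.3
tool_pos: [657.4, 161.4, 66.1]
tcp_rot: [178.5, -4.1, 3.6]
ft_force: [-0.5, -0.9, -0.3]
finger_gap: 51.0
time: 34.13
tool_pos: [657.4, 161.5, 66.7]
tcp_rot: [178.5, -4.1, 3.6]
ft_force: [0.2, -0.5, -0.4]
finger_gap: 13.5
tcp [657.4 161.5  66.7] [178.47  -4.08   3.62] gap 13.5 t 34.13 F [ 0.2 -0.5 -0.4]
units tool xyz [ -9.88 -12.49  -3.71] turn about tool z 0.66 j6 7.7
```

```bash
python3 -m pendant '[[[0,0,-0.4,0],[0,0,-0.8,0],[0,0,-1,0],[-0.3,-0.4,-1,0],[-0.6,-0.7,-0.6,0],[-0.8,-0.9,0,0],[-0.9,-1,0,0],[-0.9,-1,0,0.2],[-0.9,-1,0,0.2],[-0.9,-1,0,0.2]]]'
python3 -m pendant '[[[-0.9,-1,0,0],[-0.9,-1,0,0],[-0.9,-1,0,0],[-0.9,-1,0,0],[-0.7,-1,0,0],[-0.5,-0.8,0,0],[-0.3,-0.5,0,0],[0,0,0,0],[0,0,0,0],[0,0,0,0]]]'
 python3 -c "
from h import *
togo(436.7,403,105,0.6)"
```

```text
time: 34.97
tool_pos: [539.1, 275.5, 137.4]
tcp_rot: [178.6, -4.3, 0.4]
ft_force: [0.1, 0.8, -3.5]
finger_gap: 13.1
time: 35.8
tool_pos: [426.0, 409.1, 128.4]
tcp_rot: [178.6, -4.2, 0.6]
ft_force: [-0.4, 0.1, -3.2]
finger_gap: 13.0
tcp [426.  409.1 128.4] [178.61  -4.17   0.59] gap 13.0 t 35.8 F [-0.4  0.1 -3.2]
units tool xyz [0.45 0.28 1.21] turn about tool z -0.0 j6 41.7
```

```bash
python3 -m pendant '[[[0.2,0,0.3,0],[0.2,0,0.4,0],[0,0,0.4,0],[0,0,0.1,0],[0,0,0,0],[0,0,0,0],[0,0,0,0],[0,0,0,0],[0,0,0,0],[0,0,0,0]]]'
 python3 -c "
from h import *
togo(436.7,403,95,0.6)
snap('wrist','w11',None,1.5);snap('scene','s11',(180,170,330,310),4);snap('side','d11',(170,130,310,270),4)"
```

```text
time: 36.63
tool_pos: [439.9, 403.9, 101.6]
tcp_rot: [178.5, -4.1, 0.2]
ft_force: [-0.2, 0.5, -2.3]
finger_gap: 12.9
tcp [439.9 403.9 101.6] [178.48  -4.13   0.23] gap 12.9 t 36.63 F [-0.2  0.5 -2.3]
units tool xyz [-0.18  0.04  0.32] turn about tool z -0.08 j6 41.0
```

View pics/w11.png

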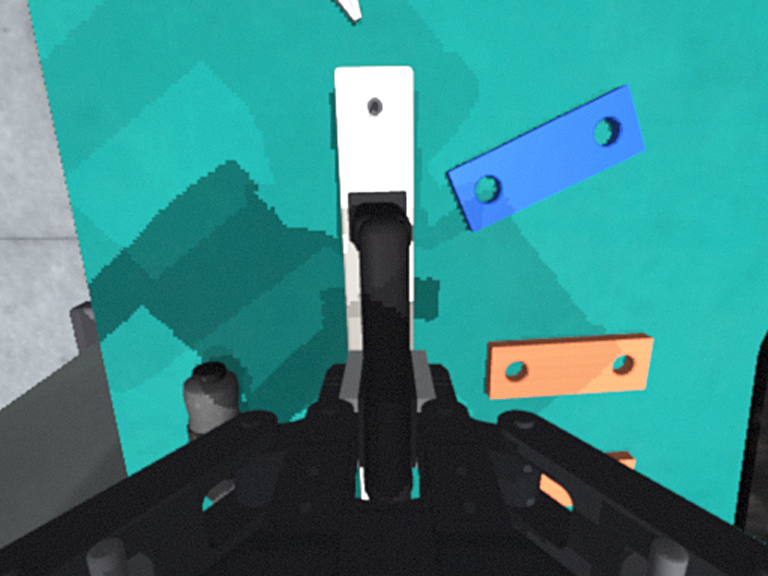

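View pics/s11.png

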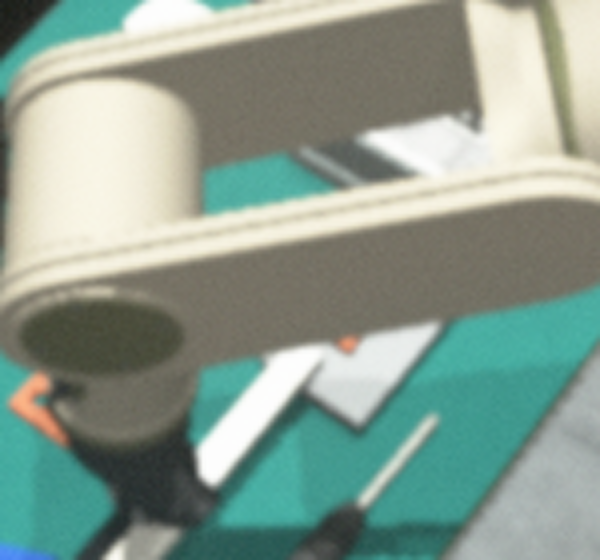

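View pics/d11.png

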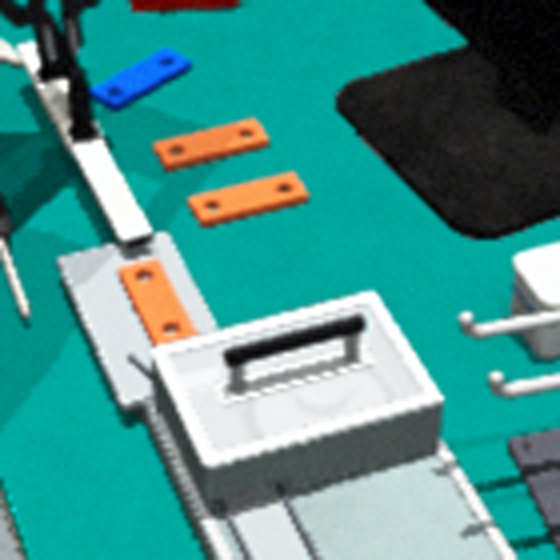

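The side view shows the nose tip (132,240) just behind the link on the infeed table (tail at 140,263). No collision.

```bash
python3 - <<'E'
from h import *
D=cam("side"); g=lambda x,y,z:onz(D,170+x/4,130+y/4,z).round(1)
print("nose corners",g(119,243,45),g(152,235,45),"link tail corners",g(119,266,34),g(157,260,34),"front",g(150,342,34))
W=wcam('w11'); print("tail",onz(W,375/1.5,67/1.5,45),onz(W,374/1.5,190/1.5,49))
E
```

```text
nose corners [428.8 201.8  45. ] [457.3 202.1  45. ] link tail corners [423.6 186.4  34. ] [455.  182.7  34. ] front [420.   90.7  34. ]
tail [438.61553508 513.19193117  45.        ] [437.81099338 464.62739826  49.        ]
```

```bash
python3 -m pendant '[[[-0.1,0,0.2,0],[-0.1,0,0.15,0],[0,0.2,0,0],[0,0.3,0,0],[0,0.4,0,0],[0,0.4,0,0],[0,0.4,0,0],[0,0.3,0,0],[0,0.2,0,0],[0,0,0,0]]]'
 python3 -c "
from h import *
togo(438,350,95,0.6)
snap('side','d12',(170,130,310,270),4)"
```

```text
time: 37.62
tool_pos: [436.2, 355.5, 95.6]
tcp_rot: [178.6, -4.2, 0.2]
ft_force: [-0.0, 1.2, -3.3]
finger_gap: 13.3
tcp [436.2 355.5  95.6] [178.59  -4.2    0.24] gap 13.3 t 37.62 F [-0.   1.2 -3.3]
units tool xyz [0.09 0.27 0.04] turn about tool z -0.08 j6 37.4
```

View pics/d12.png

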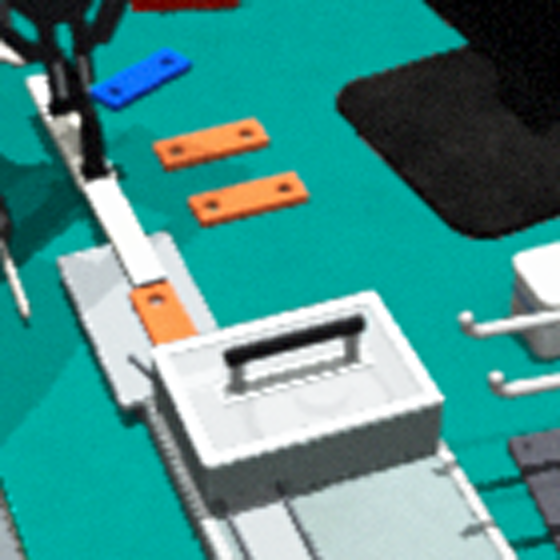

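```bash
python3 -m pendant '[[[0.03,0.4,0,0],[0.03,0.6,0,0],[0.02,0.6,0,0],[0.02,0.6,0,0],[0.02,0.6,0,0],[0.02,0.6,0,0],[0.02,0.6,0,0],[0.02,0.6,0,0],[0.02,0.6,0,0],[0,0.5,0,0]]]'
 python3 -c "
from h import *
togo(438,108,95,0.6)
snap('side','d13',(170,130,310,270),4)"
```

```text
time: 38.5
tool_pos: [440.0, 231.1, 98.5]
tcp_rot: [178.6, -4.2, 0.3]
ft_force: [-0.6, 1.4, -4.0]
finger_gap: 13.0
tcp [440.  231.1  98.5] [178.62  -4.16   0.28] gap 13.0 t 38.5 F [-0.6  1.4 -4. ]
units tool xyz [-0.14  6.15  0.31] turn about tool z -0.07 j6 24.7
```

View pics/d13.png

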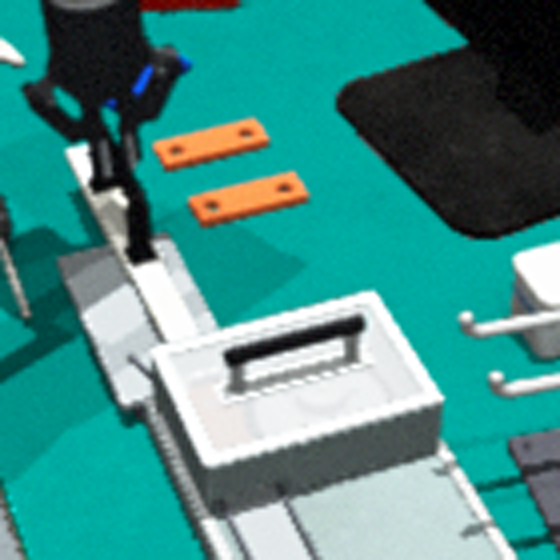

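```bash
python3 -m pendant '[[[-0.05,0.5,0.1,0],[-0.05,0.6,0.1,0],[0,0.6,0.05,0],[0,0.6,0.05,0],[0,0.6,0.02,0],[0,0.6,0.02,0],[0,0.6,0.02,0],[0,0.5,0.02,0],[0,0.4,0,0],[0,0.3,0,0]]]'
 python3 -c "
from h import *
togo(440,108,95,0.6)"
```

```text
time: 39.38
tool_pos: [438.7, 114.7, 93.6]
tcp_rot: [178.6, -4.3, 0.4]
ft_force: [-0.0, 1.7, -1.9]
finger_gap: 13.1
tcp [438.7 114.7  93.6] [178.63  -4.34   0.4 ] gap 13.1 t 39.38 F [-0.   1.7 -1.9]
units tool xyz [ 0.07  0.34 -0.06] turn about tool z -0.04 j6 10.2
```

```bash
python3 -m pendant '[[[0.02,0.15,-0.03,0],[0.02,0.15,0,0],[0,0.1,0,0],[0,0.1,0,0],[0,0.1,0,0],[0,0,0,0],[0,0,0,0],[0,0,0,0],[0,0,0,0],[0,0,0,0]]]'
 python3 -c "
from h import *
togo(440,108,95,0.6)
snap('side','d14',(190,130,330,370),2.5);snap('wrist','w14',None,1.5)"
```

```text
time: 40.22
tool_pos: [439.0, 101.0, 94.0]
tcp_rot: [178.6, -4.3, 0.4]
ft_force: [-0.3, 1.2, -1.6]
finger_gap: 13.1
tcp [439. 101.  94.] [178.59  -4.27   0.43] gap 13.1 t 40.22 F [-0.3  1.2 -1.6]
units tool xyz [ 0.06 -0.35 -0.05] turn about tool z -0.04 j6 8.3
```

View pics/d14.png

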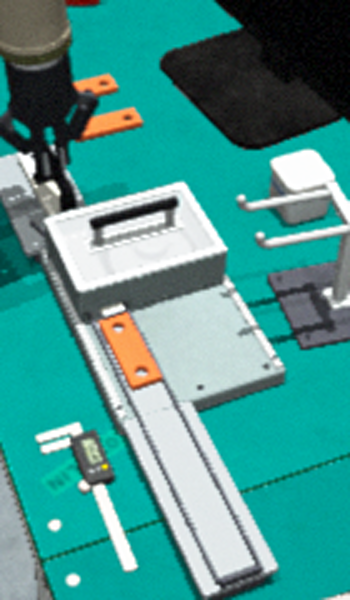

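View pics/w14.png

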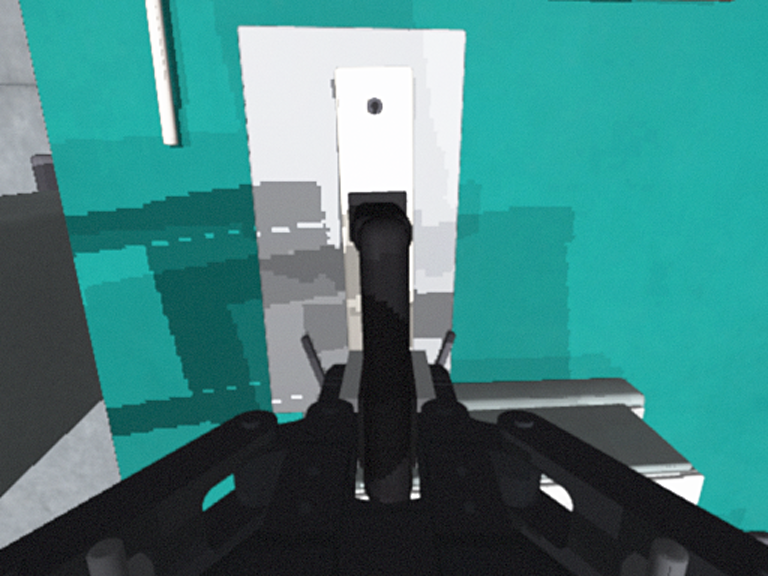

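Link 1 lies wholly past the guard in the outfeed lane (side 130,350). Next, check the room for parking the pusher just behind the infeed table.

```bash
python3 - <<'E'
from h import *
W=wcam('w11'); g=lambda x,y,z:onz(W,x/1.5,y/1.5,z)[:2].round(1)
print("blue",g(448,175,9),g(472,230,9),g(645,150,9),"driver",g(240,385,20),g(187,385,20),"white tip",g(358,20,5),g(335,0,5))
W=wcam('w14');print("driver tip",g(172,145,5),g(158,0,5))
E
python3 -m pendant '[[[0,-0.3,0,0],[0,-0.6,0,0],[0,-0.9,0,0],[0,-1,0,0],[0,-1,0,0],[0,-1,0,0],[0,-1,0,0],[0,-1,0,0],[0,-1,0,0],[0,-1,0,0]]]'
python3 -c "
from h import *
togo(437,450,67,0.6)"
```

```text
blue [478.4 469.5] [493.  440.6] [583.7 482.5] driver [363.6 356.5] [335.  357.5] white tip [432.5 540.3] [421.9 548.3]
driver tip [340.7 180.3] [343.  240.9]
time: 41.15
tool_pos: [439.8, 284.1, 91.3]
tcp_rot: [178.5, -4.5, 0.1]
ft_force: [1.0, -0.6, -1.4]
finger_gap: 13.1
tcp [439.8 284.1  91.3] [ 1.785e+02 -4.540e+00  6.000e-02] gap 13.1 t 41.15 F [ 1.  -0.6 -1.4]
units tool xyz [-0.23 -8.32  0.98] turn about tool z -0.12 j6 31.0
```

```bash
python3 -m pendant '[[[0,-0.8,-0.2,0],[0,-0.9,-0.2,0],[0,-1,0,0],[0.1,-1,0,0],[0.2,-0.9,0,0],[0.2,-0.8,0,0],[0.2,-0.6,0,0],[0.1,-0.4,0,0],[0,0,0,0],[0,0,0,0]]]'
python3 -c "
from h import *
togo(453,434,67,0.6)"
```

```text
time: 41.98
tool_pos: [451.1, 427.5, 95.0]
tcp_rot: [178.5, -4.4, 0.4]
ft_force: [-0.7, 0.4, -2.3]
finger_gap: 12.9
tcp [451.1 427.5  95. ] [178.53  -4.44   0.35] gap 12.9 t 41.98 F [-0.7  0.4 -2.3]
units tool xyz [-0.01 -0.36  1.4 ] turn about tool z -0.05 j6 42.1
```

```bash
python3 -m pendant '[[[0,-0.3,0,0],[0,-0.15,0.2,0],[0,0,0.4,0],[0,0,0.3,0],[0,0,0.3,0],[0,0,0.15,0],[0,0,0.1,0],[0,0,0,0],[0,0,0,0],[0,0,0,0]]]'
python3 -c "
from h import *
togo(453,434,67,0.6)"
```

```text
time: 42.82
tool_pos: [455.5, 434.3, 67.6]
tcp_rot: [178.6, -4.6, 0.1]
ft_force: [-0.3, 1.2, -2.7]
finger_gap: 13.1
tcp [455.5 434.3  67.6] [ 1.7863e+02 -4.6200e+00  1.3000e-01] gap 13.1 t 42.82 F [-0.3  1.2 -2.7]
units tool xyz [-0.12  0.01  0.02] turn about tool z -0.1 j6 42.8
```

Touch down, release, and go to link 2 (564,266; yaw 1°).

```bash
python3 -m pendant '[[[0,0,0.15,0],[0,0,0.05,0],[0,0,0,0],[0,0,0,0],[0,0,0,0],[0,0,0,0],[0,0,0,0],[0,0,-0.5,0],[0,0,-1,0],[0,0,-1,0]]]' 0.3
python3 -c "
from h import *
togo(562,266.5,60,-89)"
python3 -m pendant '[[[0,0,-1,0.5],[0,0,-0.8,1],[0.5,0.7,0,1],[0.5,1,0,1],[0.4,1,0,1],[0.2,1,0,1],[0,1,0,1],[0,0.8,0,1],[0,0.8,0,1],[0,0.6,0,1]]]' 0.4
python3 -c "
from h import *
togo(562,266.5,60,-89)"
```

```text
time: 43.65
tool_pos: [449.2, 432.1, 108.5]
tcp_rot: [178.2, -4.2, 0.1]
ft_force: [0.3, -0.3, -0.2]
finger_gap: 55.4
tcp [449.2 432.1 108.5] [ 1.7821e+02 -4.2000e+00  1.2000e-01] gap 55.4 t 43.65 F [ 0.3 -0.3 -0.2]
units tool xyz [5.43 8.2  3.09] turn about tool z 19.44 j6 42.7
time: 44.48
tool_pos: [428.7, 301.9, 165.4]
tcp_rot: [-177.0, -4.4, -45.3]
ft_force: [-0.1, -0.6, 0.4]
finger_gap: 59.9
tcp [428.7 301.9 165.4] [-177.04   -4.37  -45.34] gap 59.9 t 44.48 F [-0.1 -0.6  0.4]
units tool xyz [ 5.53 -3.19  5.88] turn about tool z 9.53 j6 78.1
```

```bash
python3 -m pendant '[[[0.5,-0.5,0.2,1],[0.5,-0.6,0.4,1],[0.5,-0.6,0.5,1],[0.5,-0.6,0.5,1],[0.5,-0.6,0.5,1],[0.4,-0.6,0.4,1],[0.4,-0.6,0.3,1],[0.4,-0.5,0.2,1],[0.3,-0.4,0,1],[0,0,0,0.5]]]'
python3 -c "
from h import *
togo(562,266.5,60,-89)
snap('wrist','w15',None,1.5)"
```

```text
time: 45.32
tool_pos: [563.1, 273.1, 127.1]
tcp_rot: [-174.2, -0.6, -91.2]
ft_force: [0.6, 0.5, 0.2]
finger_gap: 59.5
tcp [563.1 273.1 127.1] [-174.24   -0.6   -91.17] gap 59.5 t 45.32 F [0.6 0.5 0.2]
units tool xyz [0.3  0.39 3.34] turn about tool z -0.47 j6 114.9
```

View pics/w15.png

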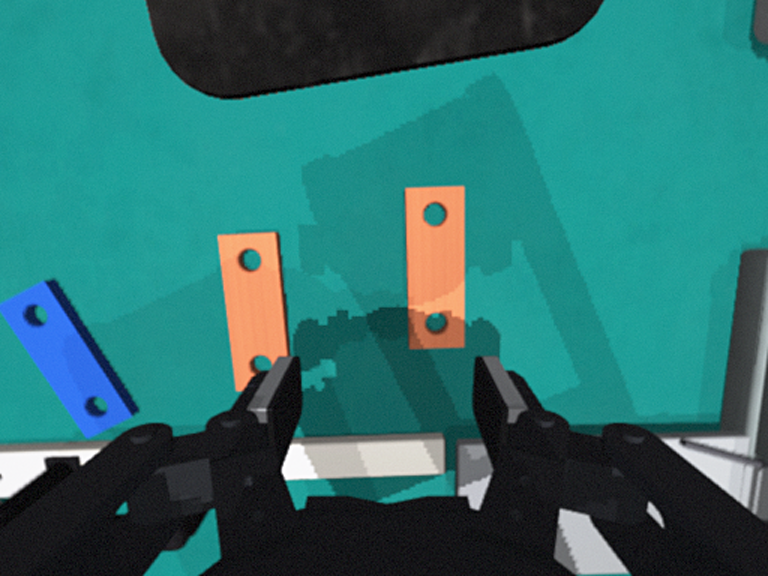

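Link 2 is at (436,267), link 3 at (252,310); the blue one (70,360) is the look-alike to leave.

```bash
python3 - <<'E'
from h import *
W=wcam('w15');im=cv2.imread('pics/w15_raw.png');h=cv2.cvtColor(im,cv2.COLOR_BGR2HSV)
m=((h[:,:,0]>4)&(h[:,:,0]<18)&(h[:,:,1]>100)&(h[:,:,2]>70)).astype(np.uint8)
for k in cv2.findContours(m,cv2.RETR_EXTERNAL,cv2.CHAIN_APPROX_NONE)[0]:
    if cv2.contourArea(k)>800:
        print(cv2.minAreaRect(np.array([onz(W,*p[0],9)[:2] for p in k]).astype(np.float32)))
togo(562,266.5,2,-89)
print(R.from_euler('xyz',sense()['tcp_rot'],degrees=True).as_matrix()[:,2])
E
```

```text
((560.4970092773438, 353.94683837890625), (100.02111053466797, 36.57384490966797), 1.7777818441390991)
((585.74658203125, 241.91036987304688), (99.86053466796875, 34.43167495727539), 0.6224812269210815)
tcp [562.6 273.5 127.1] [-174.26   -0.58  -91.24] gap 60.0 t 45.37 F [-0.2  0.7  0.1]
units tool xyz [0.28 0.65 6.22] turn about tool z -0.49 j6 115.0
[ 0.09974297 -0.012292   -0.99493731]
```

```bash
python3 -m pendant '[[[0.3,-0.1,0.1,-0.4],[0.4,-0.1,0.3,0],[0.4,-0.1,0.5,0],[0.3,-0.1,0.6,0],[0.1,-0.1,0.7,0],[0,0,0.7,0],[0,0,0.7,0],[0,0,0.5,0],[0,0,0.3,0],[0,0,0,0]]]'
python3 -c "
from h import *
togo(584.5,242,2,-89.4)
snap('wrist','w16',None,1.5)"
```

```text
time: 46.2
tool_pos: [582.1, 238.1, 34.7]
tcp_rot: [-174.3, -0.8, -89.3]
ft_force: [-0.9, -0.7, -0.5]
finger_gap: 59.7
tcp [582.1 238.1  34.7] [-174.27   -0.75  -89.29] gap 59.7 t 46.2 F [-0.9 -0.7 -0.5]
units tool xyz [-0.21  0.04  1.63] turn about tool z 0.02 j6 109.5
```

View pics/w16.png

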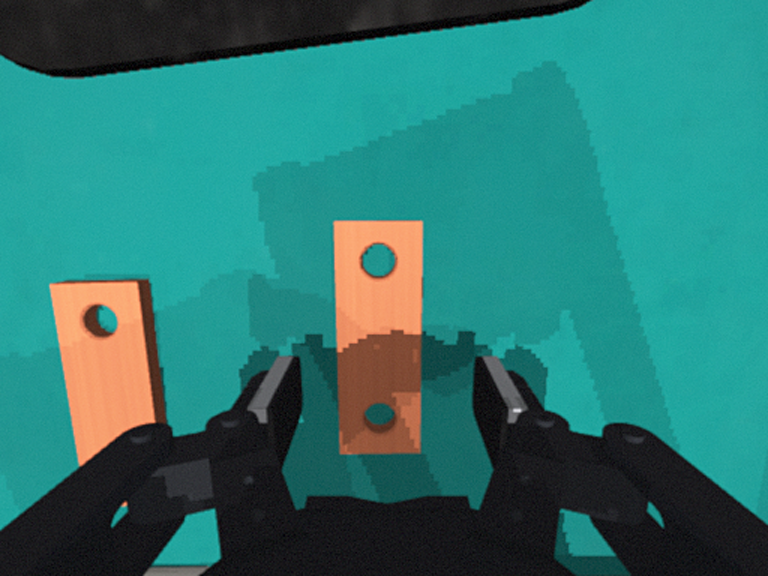

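```bash
python3 -m pendant '[[[-0.1,0,0.3,0],[-0.1,0,0.4,0],[0,0,0.4,0],[0,0,0.3,0],[0,0,0.15,0],[0,0,0,0],[0,0,0,0],[0,0,0,0],[0,0,0,0],[0,0,0,0]]]'
python3 -c "
from h import *
W=wcam('w16');print(onz(W,379/1.5,220/1.5,9),onz(W,380/1.5,454/1.5,9))
togo(584.5,242,2,-89.4)"
```

```text
time: 47.08
tool_pos: [587.7, 243.7, 4.4]
tcp_rot: [-174.0, -0.7, -89.2]
ft_force: [0.1, 0.4, 0.0]
finger_gap: 59.6
[636.2064976  241.46337035   9.        ] [535.48074447 240.06535143   9.        ]
tcp [587.7 243.7   4.4] [-173.98   -0.65  -89.23] gap 59.6 t 47.08 F [0.1 0.4 0. ]
units tool xyz [0.08 0.17 0.1 ] turn about tool z 0.04 j6 110.0
```

```bash
python3 -m pendant '[[[0.1,0.1,0.1,0],[0,0,0,0],[0,0,0,0],[0,0,0,0],[0,0,0,0],[0,0,0,0],[0,0,0,0],[0,0,0,0],[0,0,0,0],[0,0,0,0]]]' -1 60
python3 -m pendant '[[[0,0,-0.4,0],[0,0,-0.8,0],[0,0,-0.8,0],[0.2,0.3,-0.8,-0.5],[0.4,0.5,-0.6,-1],[0.4,0.6,-0.3,-1],[0.3,0.7,0,-1],[0.2,0.8,0,-1],[0.1,0.8,0,-1],[0,0.8,0,-1]]]'
python3 -c "
from h import *
togo(439.5,137,70,0.6)"
```

```text
time: 47.92
tool_pos: [586.5, 241.7, 3.3]
tcp_rot: [-173.9, -0.6, -89.2]
ft_force: [-0.8, 0.0, -0.1]
finger_gap: 32.6
time: 48.75
tool_pos: [493.7, 185.7, 73.5]
tcp_rot: [-175.3, -3.6, -58.4]
ft_force: [0.4, -0.2, -2.6]
finger_gap: 32.6
tcp [493.7 185.7  73.5] [-175.25   -3.63  -58.35] gap 32.6 t 48.75 F [ 0.4 -0.2 -2.6]
units tool xyz [ 0.64  3.59 -0.08] turn about tool z -12.86 j6 75.8
```

```bash
python3 -m pendant '[[[0,0.4,-0.1,-1],[0,0.4,-0.1,-1],[0,0.4,-0.1,-1],[-0.1,0.4,0,-1],[-0.1,0.3,0,-1],[-0.2,0.3,0,-1],[-0.2,0.3,0,-1],[-0.2,0.3,0,-1],[-0.2,0.2,0,-1],[-0.1,0.1,0,-1]]]'
python3 -m pendant '[[[0,0,0,-1],[0,0,0,-1],[0,0,0,-0.6],[0,0,0,0],[0,0,0,0],[0,0,0,0],[0,0,0,0],[0,0,0,0],[0,0,0,0],[0,0,0,0]]]'
python3 -c "
from h import *
togo(439.5,137,30,0.6)
print(R.from_euler('xyz',sense()['tcp_rot'],degrees=True).as_matrix()[:,2])
snap('side','d17',(170,130,310,270),4)"
```

```text
time: 49.58
tool_pos: [425.5, 145.9, 74.5]
tcp_rot: [-179.7, -5.6, -10.0]
ft_force: [0.6, -0.2, -1.8]
finger_gap: 32.8
time: 50.42
tool_pos: [422.9, 145.1, 75.3]
tcp_rot: [179.0, -5.5, 2.4]
ft_force: [-0.7, 0.7, -2.8]
finger_gap: 32.5
tcp [422.9 145.1  75.3] [179.03  -5.47   2.44] gap 32.5 t 50.42 F [-0.7  0.7 -2.8]
units tool xyz [0.59 0.4  2.34] turn about tool z 0.4 j6 12.5
[ 0.0959024  -0.01287757 -0.99530744]
```

View pics/d17.png

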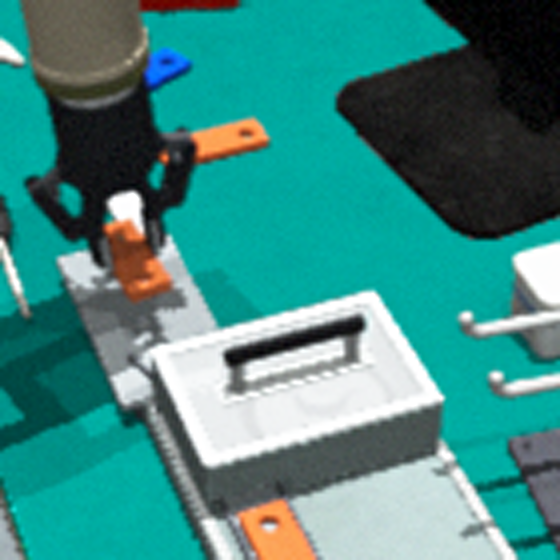

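```bash
python3 -m pendant '[[[0.2,0.2,0.2,0.2],[0.2,0.15,0.4,0.2],[0.2,0,0.4,0],[0,0,0.4,0],[0,0,0.4,0],[0,0,0.3,0],[0,0,0.1,0],[0,0,0,0],[0,0,0,0],[0,0,0,0]]]'
python3 -c "
from h import *
togo(439.5,137,28,0.6)"
```

```text
time: 51.3
tool_pos: [442.8, 135.8, 29.4]
tcp_rot: [179.2, -5.6, 0.2]
ft_force: [-3.0, -1.4, 5.7]
finger_gap: 32.7
tcp [442.8 135.8  29.4] [ 1.792e+02 -5.590e+00  1.600e-01] gap 32.7 t 51.3 F [-3.  -1.4  5.7]
units tool xyz [-0.17 -0.06  0.06] turn about tool z -0.1 j6 13.2
```

```bash
python3 -m pendant '[[[0,0,0,0],[0,0,0,0],[0,0,0,0],[0,0,-0.4,0],[0,0,-1,0],[0,0,-1,0],[0,0,-1,0],[-0.3,0.2,-0.5,0],[-0.7,0.3,0,0],[-0.8,0.3,0,0]]]' 0.2
python3 -m pendant '[[[-0.8,0.2,0,0],[-0.7,0.2,0,0],[-0.5,0.1,0,0],[-0.3,0,0,0],[0,0,0,0],[0,0,0,0],[0,0,0,0],[0,0,0,0],[0,0,0,0],[0,0,0,0]]]' -1
python3 -c "
from h import *
togo(360,110,12,0.6)"
```

```text
time: 52.13
tool_pos: [400.0, 121.4, 110.7]
tcp_rot: [179.3, -5.7, 0.2]
ft_force: [0.1, -0.4, -0.1]
finger_gap: 50.9
time: 52.97
tool_pos: [353.3, 110.9, 111.0]
tcp_rot: [179.3, -6.2, 0.2]
ft_force: [0.6, -0.8, -0.8]
finger_gap: -0.3
tcp [353.3 110.9 111. ] [ 1.7935e+02 -6.1900e+00  1.7000e-01] gap -0.3 t 52.97 F [ 0.6 -0.8 -0.8]
units tool xyz [-0.2  -0.01  4.96] turn about tool z -0.09 j6 11.6
```

```bash
python3 -m pendant '[[[-0.2,0,0.5,0],[-0.2,0,0.7,0],[0,0,0.8,0],[0,0,0.8,0],[0,0,0.7,0],[0,0,0.6,0],[0,0,0.4,0],[0,0,0.2,0],[0,0,0,0],[0,0,0,0]]]'
python3 -c "
from h import *
togo(360,110,12,0.6)
snap('side','d18',(150,130,310,270),4)"
```

```text
time: 53.8
tool_pos: [352.2, 109.3, 6.7]
tcp_rot: [179.3, -5.9, 0.2]
ft_force: [-0.7, 0.9, -0.8]
finger_gap: -0.2
tcp [352.2 109.3   6.7] [ 1.793e+02 -5.900e+00  1.700e-01] gap -0.2 t 53.8 F [-0.7  0.9 -0.8]
units tool xyz [ 0.41 -0.03 -0.22] turn about tool z -0.09 j6 11.9
```

View pics/d18.png

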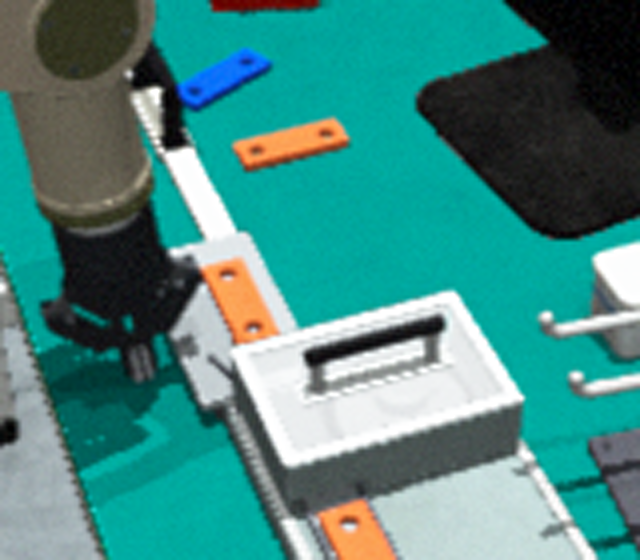

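```bash
python3 -m pendant '[[[0.4,0,-0.2,0],[0.4,0,-0.1,0],[0.3,0,0,0],[0.3,0,0,0],[0.3,0,0,0],[0.3,0,0,0],[0.3,0,0,0],[0.3,0,0,0],[0.3,0,0,0],[0.3,0,0,0]]]'
python3 -c "
from h import *
togo(360,110,12,0.6)"
```

```text
time: 54.68
tool_pos: [370.9, 109.6, 16.0]
tcp_rot: [178.9, 1.1, 0.2]
ft_force: [-45.7, -2.4, 48.9]
finger_gap: -0.1
tcp [370.9 109.6  16. ] [178.89   1.13   0.22] gap -0.1 t 54.68 F [-45.7  -2.4  48.9]
units tool xyz [-0.54 -0.03  0.21] turn about tool z -0.08 j6 9.9
```

```bash
python3 -m pendant '[[[-0.4,0,0,0],[-0.5,0,-0.3,0],[-0.3,0,-1,0],[0,0,-1,0],[0,0,-1,0],[0,0,-1,0],[0,0,-1,0],[0.3,-0.5,-0.5,0],[0.4,-1,0,0],[0.4,-1,0,0]]]' 0.2
python3 -c "
from h import *
togo(455,434,66,0.2)
snap('wrist','w19',None,1.5)"
```

```text
time: 55.52
tool_pos: [378.7, 162.2, 145.6]
tcp_rot: [179.0, 0.8, -0.0]
ft_force: [0.6, 0.1, -0.5]
finger_gap: 51.3
tcp [378.7 162.2 145.6] [ 1.79e+02  8.10e-01 -1.00e-02] gap 51.3 t 55.52 F [ 0.6  0.1 -0.5]
units tool xyz [  3.87 -13.65   3.69] turn about tool z -0.05 j6 16.8
```

View pics/w19.png

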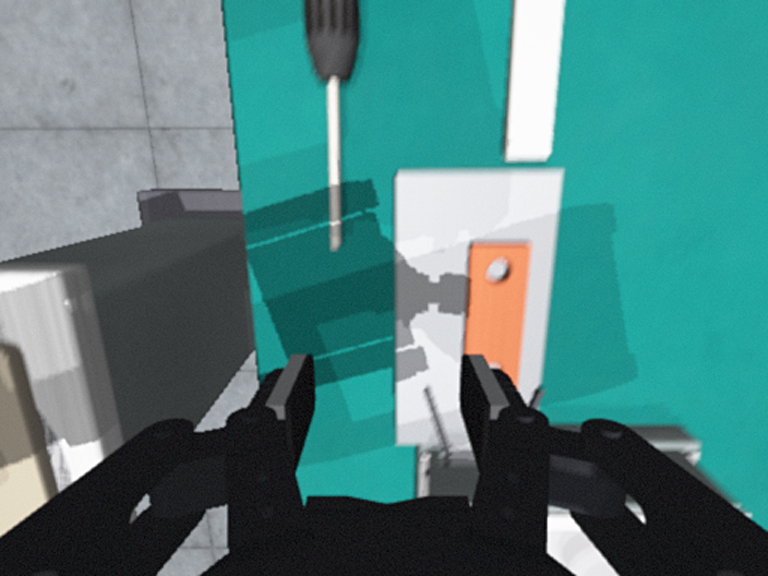

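Tilt is down to about 1°, link 2 lies straight on the infeed (500,305), and the pusher nose is at (528,155). I'll fetch the pusher.

```bash
python3 -m pendant '[[[0.4,-1,0,0],[0.4,-1,0,0],[0.4,-1,0,0],[0.4,-1,0,0],[0.4,-1,0,0],[0.4,-1,0,0],[0.4,-1,0,0],[0.4,-1,0,0],[0.4,-1,0,0],[0.3,-1,0,0]]]'
python3 -m pendant '[[[0,-1,0,0],[0,-0.8,0,0],[0,-0.5,0.2,0],[0,0,0.4,0],[0,0,0.3,0],[0,0,0,0],[0,0,0,0],[0,0,0,0],[0,0,0,0],[0,0,0,0]]]'
python3 -c "
from h import *
togo(455,434,66,0.2)
snap('wrist','w20',None,1.5)"
```

```text
time: 56.4
tool_pos: [474.1, 378.2, 151.3]
tcp_rot: [179.6, -0.3, -0.1]
ft_force: [-0.2, -1.3, 1.2]
finger_gap: 51.3
time: 57.23
tool_pos: [480.0, 428.3, 131.6]
tcp_rot: [179.7, -0.5, -0.1]
ft_force: [-0.4, -0.3, -0.2]
finger_gap: 51.5
tcp [480.  428.3 131.6] [ 1.7967e+02 -5.1000e-01 -9.0000e-02] gap 51.5 t 57.23 F [-0.4 -0.3 -0.2]
units tool xyz [-1.28 -0.3   3.27] turn about tool z -0.06 j6 37.7
```

View pics/w20.png

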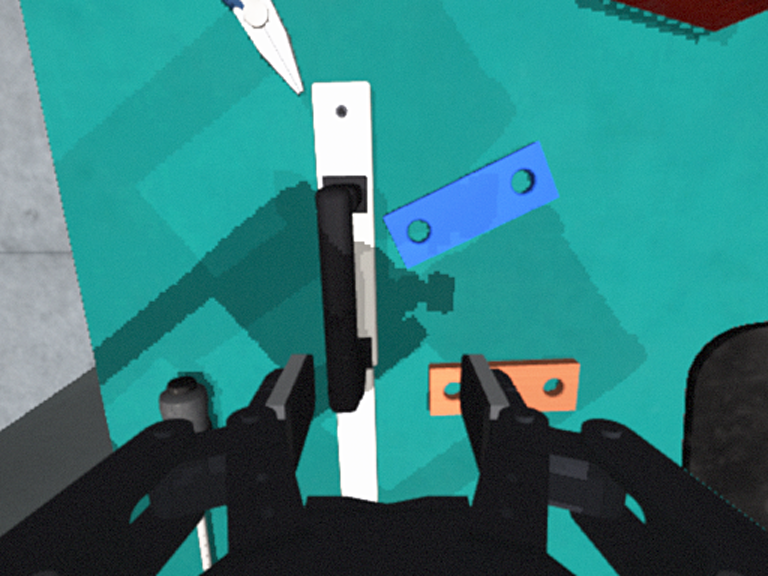

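The pusher bar runs from (335,190) to (345,405), standing clear of the pliers and the blue part.

```bash
python3 - <<'E'
from h import *
W=wcam('w20'); g=lambda x,y,z:onz(W,x/1.5,y/1.5,z)[:2].round(1)
print("bar",g(335,187,80),g(346,410,80),"tail",g(341,83,14))
togo(455,434,66,2)
E
python3 -m pendant '[[[-0.4,-0.1,0.1,0],[-0.5,-0.1,0.2,0],[-0.3,-0.1,0.5,0],[-0.1,0,0.6,0],[0,0,0.6,0],[0,0,0.5,0],[0,0,0.4,0],[0,0,0.2,0],[0,0,0,0],[0,0,0,0]]]'
python3 -c "
from h import *
togo(455,434,66,2)"
```

```text
bar [458.1 491.4] [459.8 382.4] tail [456.2 543.6]
tcp [480.1 428.4 131.8] [ 1.7968e+02 -5.2000e-01 -9.0000e-02] gap 51.1 t 57.28 F [0.4 0.6 0.4]
units tool xyz [-1.29 -0.3   3.28] turn about tool z -0.46 j6 37.7
time: 58.12
tool_pos: [450.1, 433.6, 60.9]
tcp_rot: [179.6, -0.4, -0.1]
ft_force: [-0.2, 0.7, 0.1]
finger_gap: 51.2
tcp [450.1 433.6  60.9] [ 1.7958e+02 -4.0000e-01 -6.0000e-02] gap 51.2 t 58.12 F [-0.2  0.7  0.1]
units tool xyz [ 0.24 -0.02 -0.25] turn about tool z -0.45 j6 39.8
```

```bash
python3 -m pendant '[[[0.2,-0.1,-0.15,-0.1],[0.2,-0.05,-0.15,-0.1],[0,0,0,0],[0,0,0,0],[0,0,0,0],[0,0,0,0],[0,0,0,0],[0,0,0,0],[0,0,0,0],[0,0,0,0]]]' -1 100
python3 -c "
from h import *
togo(437,403,95,0.6)"
python3 -m pendant '[[[0,0,-0.3,0],[0,0,-0.5,0],[-0.2,0,-0.6,0],[-0.3,0,-0.3,0],[-0.3,0,0,0],[-0.2,0,0,0],[0,0,0,0],[0,0,0,0],[0,0,0,0],[0,0,0,0]]]'
python3 -c "
from h import *
togo(437,403,95,0.6)"
```

```text
time: 58.95
tool_pos: [460.3, 437.2, 68.9]
tcp_rot: [179.6, -0.5, 0.9]
ft_force: [-0.9, 0.3, -3.3]
finger_gap: 13.4
tcp [460.3 437.2  68.9] [179.64  -0.47   0.9 ] gap 13.4 t 58.95 F [-0.9  0.3 -3.3]
units tool xyz [-1.18  1.7  -1.3 ] turn about tool z 0.07 j6 38.5
time: 59.78
tool_pos: [437.2, 437.7, 107.8]
tcp_rot: [179.7, -0.5, 1.0]
ft_force: [0.4, 0.5, -2.8]
finger_gap: 12.8
tcp [437.2 437.7 107.8] [179.71  -0.54   0.96] gap 12.8 t 59.78 F [ 0.4  0.5 -2.8]
units tool xyz [-0.05  1.73  0.65] turn about tool z 0.08 j6 39.8
```

```bash
python3 -m pendant '[[[0,0.1,0.3,0],[0,0.2,0.25,0],[0,0.4,0.05,0],[0,0.5,0,0],[0,0.5,0,0],[0,0.5,0,0],[0,0.5,0,0],[0,0.4,0,0],[0,0.4,0,0],[0,0.4,0,0]]]'
python3 -c "
from h import *
togo(438,108,95,0.6)
snap('side','d21',(170,130,310,270),4)"
```

```text
time: 60.62
tool_pos: [439.0, 351.9, 94.1]
tcp_rot: [179.7, -0.5, 0.9]
ft_force: [0.9, 0.9, -2.8]
finger_gap: 13.1
tcp [439.  351.9  94.1] [179.74  -0.53   0.93] gap 13.1 t 60.62 F [ 0.9  0.9 -2.8]
units tool xyz [-2.500e-01  1.219e+01  1.000e-02] turn about tool z 0.07 j6 33.0
```

View pics/d21.png

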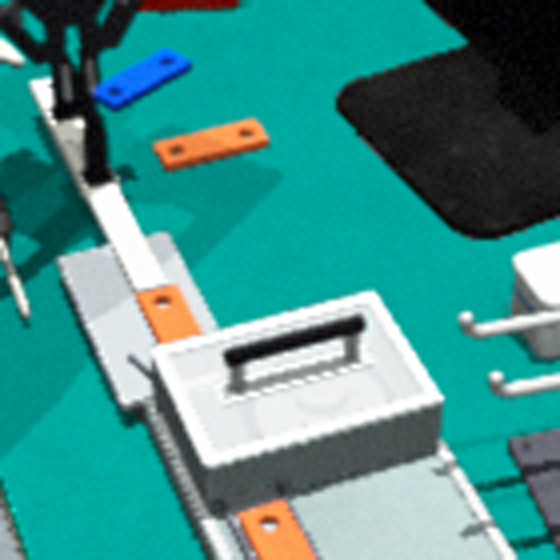

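```bash
python3 - <<'E'
from h import *
D=cam("side"); g=lambda x,y,z:onz(D,170+x/4,130+y/4,z).round(1)
print("nose corners",g(137,292,37),g(166,284,37))
E
python3 -m pendant '[[[-0.05,0.5,0,0],[-0.05,0.6,0,0],[0,0.6,0,0],[0,0.6,0,0],[0,0.6,0,0],[0,0.6,0,0],[0,0.6,0,0],[0,0.6,0,0],[0,0.6,0,0],[0,0.6,0,0]]]'
python3 -c "
from h import *
togo(440,108,95,0.6)"
```

```text
nose corners [427.  147.3  37. ] [451.8 148.4  37. ]
time: 61.5
tool_pos: [438.2, 221.8, 94.6]
tcp_rot: [179.7, -0.5, 0.9]
ft_force: [-0.8, 2.0, -2.3]
finger_gap: 13.2
tcp [438.2 221.8  94.6] [179.74  -0.51   0.93] gap 13.2 t 61.5 F [-0.8  2.  -2.3]
units tool xyz [-0.    5.69  0.01] turn about tool z 0.07 j6 20.4
```

```bash
python3 -m pendant '[[[0.05,0.6,0,0],[0.05,0.6,0,0],[0,0.6,0,0],[0,0.6,0,0],[0,0.6,0,0],[0,0.6,0,0],[0,0.6,0,0],[0,0.5,0,0],[0,0.4,0,0],[0,0.3,0,0]]]'
python3 -c "
from h import *
togo(440,101,95,0.6)"
python3 -m pendant '[[[0,0.1,0,0],[0,0,0,0],[0,0,0,0],[0,-0.1,0,0],[0,-0.5,0,0],[0,-0.8,0,0],[0,-1,0,0],[0,-1,0,0],[0,-1,0,0],[0,-1,0,0]]]'
python3 -c "
from h import *
togo(455,434,67,0.6)
snap('side','d22',(190,130,330,370),2.5)"
```

```text
time: 62.33
tool_pos: [440.1, 102.8, 95.4]
tcp_rot: [-180.0, -0.5, 0.7]
ft_force: [-0.6, 3.3, -1.5]
finger_gap: 12.8
tcp [440.1 102.8  95.4] [-179.96   -0.46    0.72] gap 12.8 t 62.33 F [-0.6  3.3 -1.5]
units tool xyz [-0.01  0.09  0.02] turn about tool z 0.03 j6 5.9
time: 63.17
tool_pos: [438.2, 211.2, 94.2]
tcp_rot: [179.7, -0.4, 0.4]
ft_force: [0.5, -0.2, -2.7]
finger_gap: 13.0
tcp [438.2 211.2  94.2] [179.74  -0.41   0.44] gap 13.0 t 63.17 F [ 0.5 -0.2 -2.7]
units tool xyz [  0.92 -11.14   1.32] turn about tool z -0.04 j6 19.7
```

View pics/d22.png

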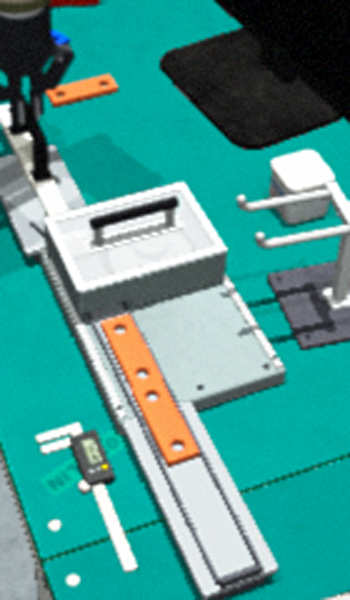

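Both links are out, end to end in the outfeed lane. I'll park the pusher again.

```bash
python3 -m pendant '[[[0,-1,0,0],[0,-1,-0.1,0],[0,-1,-0.1,0],[0,-1,0,0],[0,-1,0,0],[0.1,-1,0,0],[0.2,-1,0,0],[0.2,-1,0,0],[0.2,-0.9,0,0],[0.2,-0.6,0,0]]]'
python3 -c "
from h import *
togo(457,437,67,0.6)"
```

```text
time: 64.05
tool_pos: [447.1, 420.3, 93.6]
tcp_rot: [179.4, -0.3, 1.0]
ft_force: [-0.2, 0.2, -1.8]
finger_gap: 13.1
tcp [447.1 420.3  93.6] [179.43  -0.28   1.01] gap 13.1 t 64.05 F [-0.2  0.2 -1.8]
units tool xyz [ 0.5  -0.84  1.32] turn about tool z 0.09 j6 38.0
```

```bash
python3 -m pendant '[[[0.3,-0.5,0,0],[0.2,-0.3,0,0],[0,0,0.2,0],[0,0,0.4,0],[0,0,0.4,0],[0,0,0.2,0],[0,0,0.1,0],[0,0,0.1,0],[0,0,0,0],[0,0,0,0]]]'
python3 -c "
from h import *
togo(457,437,67,0.6)"
```

```text
time: 64.88
tool_pos: [455.5, 441.1, 68.9]
tcp_rot: [179.5, -0.4, 1.2]
ft_force: [-0.1, 0.1, -2.6]
finger_gap: 12.8
tcp [455.5 441.1  68.9] [179.47  -0.42   1.22] gap 12.8 t 64.88 F [-0.1  0.1 -2.6]
units tool xyz [0.07 0.2  0.1 ] turn about tool z 0.14 j6 38.8
```

```bash
python3 -m pendant '[[[0.05,0.1,0.1,0],[0,0,0.1,0],[0,0,0.1,0],[0,0,0,0],[0,0,0,0],[0,0,0,0],[0,0,0,0],[0,0,0,0],[0,0,-0.5,0],[0,0,-1,0]]]' 0.3
python3 -c "
from h import *
togo(560.5,354,60,-88)"
python3 -m pendant '[[[0,0,-1,0],[0,0,-1,0],[0,0,-1,0.5],[0.5,0.5,-0.3,1],[0.6,0.6,0,1],[0.7,0.3,0,1],[0.8,0,0,1],[0.8,-0.1,0,1],[0.7,-0.2,0,1],[0.7,-0.3,0,1]]]' 0.4
python3 -c "
from h import *
togo(560.5,354,60,-88)"
```

```text
time: 65.72
tool_pos: [453.7, 434.8, 86.3]
tcp_rot: [179.1, 0.0, 1.1]
ft_force: [-0.2, -0.0, -1.1]
finger_gap: 55.3
tcp [453.7 434.8  86.3] [1.7907e+02 3.0000e-02 1.1200e+00] gap 55.3 t 65.72 F [-0.2 -0.  -1.1]
units tool xyz [5.26 4.12 1.38] turn about tool z 19.44 j6 38.6
time: 66.55
tool_pos: [551.6, 395.5, 174.7]
tcp_rot: [-179.9, -0.8, -34.4]
ft_force: [-0.5, 0.1, -0.2]
finger_gap: 60.0
tcp [551.6 395.5 174.7] [-179.86   -0.8   -34.35] gap 60.0 t 66.55 F [-0.5  0.1 -0.2]
units tool xyz [1.46 1.48 5.75] turn about tool z 11.7 j6 66.1
```

```bash
python3 -m pendant '[[[0.2,0.1,0.2,1],[0.2,0.1,0.3,1],[0.2,0.1,0.3,1],[0.2,0.1,0.3,1],[0.2,0.1,0.3,1],[0.2,0,0.3,1],[0.2,0,0.2,1],[0.2,0,0,1],[0.1,0,0,1],[0,0,0,1]]]'
python3 -m pendant '[[[0,0,0,1],[0,0,0,0.6],[0,0,0,0],[0,0,0,0],[0,0,0,0],[0,0,0,0],[0,0,0,0],[0,0,0,0],[0,0,0,0],[0,0,0,0]]]'
python3 - <<'E'
from h import *
snap('wrist','w23',None,1.5)
W=wcam('w23');im=cv2.imread('pics/w23_raw.png');h=cv2.cvtColor(im,cv2.COLOR_BGR2HSV)
m=((h[:,:,0]>4)&(h[:,:,0]<18)&(h[:,:,1]>100)&(h[:,:,2]>70)).astype(np.uint8)
for k in cv2.findContours(m,cv2.RETR_EXTERNAL,cv2.CHAIN_APPROX_NONE)[0]:
    if cv2.contourArea(k)>800:
        print(cv2.minAreaRect(np.array([onz(W,*p[0],9)[:2] for p in k]).astype(np.float32)))
togo(560.5,354,2,-88)
E
```

```text
time: 67.38
tool_pos: [572.2, 360.5, 147.0]
tcp_rot: [-178.7, -0.2, -82.7]
ft_force: [-0.5, 0.5, 0.5]
finger_gap: 59.6
time: 68.22
tool_pos: [573.3, 361.1, 152.6]
tcp_rot: [-178.5, 0.1, -90.3]
ft_force: [0.6, -0.2, -0.6]
finger_gap: 60.0
((560.5078125, 354.8362731933594), (100.55679321289062, 34.82514953613281), 1.915198802947998)
tcp [573.3 361.1 152.5] [-1.7847e+02  7.0000e-02 -9.0290e+01] gap 59.8 t 68.27 F [ 0.1 -0.3  0.2]
units tool xyz [0.37 0.84 7.51] turn about tool z -0.5 j6 118.6
```

View pics/w23.png

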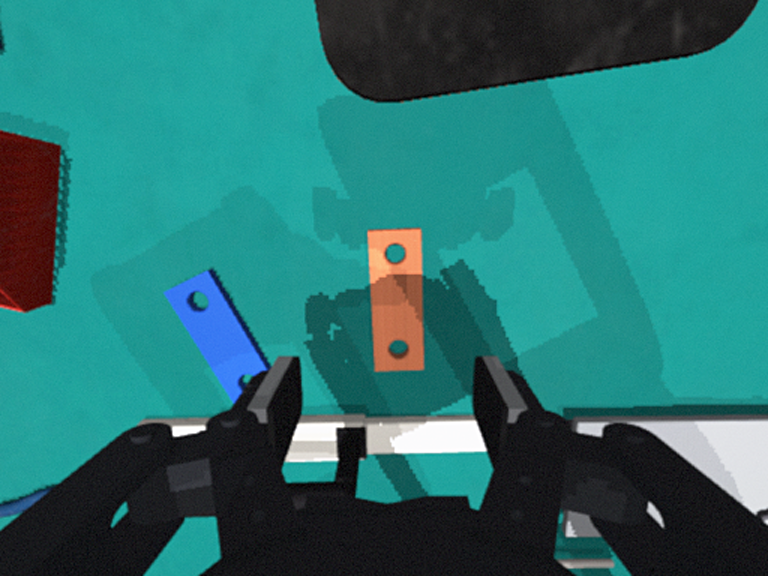

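```bash
python3 -m pendant '[[[0.2,0.3,0.3,-0.5],[0.15,0.3,0.6,0],[0,0.1,0.8,0],[0,0,0.9,0],[0,0,0.9,0],[0,0,0.9,0],[0,0,0.8,0],[0,0,0.4,0],[0,0,0.1,0],[0,0,0,0]]]'
python3 -c "
from h import *
togo(560.5,354.8,3,-88)"
```

```text
time: 69.1
tool_pos: [563.4, 354.5, 35.6]
tcp_rot: [-178.3, 0.1, -87.8]
ft_force: [0.6, -0.0, -0.1]
finger_gap: 59.8
tcp [563.4 354.5  35.6] [-1.7827e+02  1.0000e-01 -8.7810e+01] gap 59.8 t 69.1 F [ 0.6 -0.  -0.1]
units tool xyz [-0.02  0.19  1.62] turn about tool z 0.04 j6 116.2
```

```bash
python3 -m pendant '[[[0,0.1,0.3,0],[0,0.1,0.4,0],[0,0,0.4,0],[0,0,0.3,0],[0,0,0.15,0],[0,0,0,0],[0,0,0,0],[0,0,0,0],[0,0,0,0],[0,0,0,0]]]'
python3 -c "
from h import *
togo(560.5,354.8,3,-88)"
python3 -m pendant '[[[0,0,0,0],[0,0,0,0],[0,0,0,0],[0,0,0,0],[0,0,0,0],[0,0,0,0],[0,0,0,0],[0,0,0,0],[0,0,0,0],[0,0,0,0]]]' -1 60
python3 -c "
from h import *
togo(439.5,137,70,0.6)"
```

```text
time: 69.93
tool_pos: [562.8, 356.0, 6.0]
tcp_rot: [-177.9, 0.3, -87.8]
ft_force: [-1.3, 0.1, 0.9]
finger_gap: 59.8
tcp [562.8 356.    6. ] [-177.94    0.27  -87.8 ] gap 59.8 t 69.93 F [-1.3  0.1  0.9]
units tool xyz [0.06 0.12 0.14] turn about tool z 0.04 j6 116.4
time: 70.77
tool_pos: [563.4, 356.3, 7.3]
tcp_rot: [-177.9, 0.3, -87.8]
ft_force: [0.3, -0.1, -0.1]
finger_gap: 30.7
tcp [563.4 356.3   7.3] [-177.86    0.3   -87.8 ] gap 30.7 t 70.77 F [ 0.3 -0.1 -0.1]
units tool xyz [10.7   6.49 -3.43] turn about tool z -19.29 j6 116.4
```

```bash
python3 -m pendant '[[[0,0,0,0],[0,0,0,0],[0,0,0.2,0],[0,0,0.1,0],[0,0,0.05,0],[0,0,0,0],[0,0,0,0],[0,0,0,0],[0,0,0,0],[0,0,0,0]]]' 0.2
python3 -m pendant '[[[0,0,0,0],[0,0,0,0],[0,0,0,0],[0,0,0,0],[0,0,0,0],[0,0,0,0],[0,0,0,0],[0,0,0,0],[0,0,0,0],[0,0,0,0]]]' -1 60
python3 -c "
from h import *
togo(439.5,137,70,0.6)"
```

```text
time: 71.6
tool_pos: [563.6, 356.3, -1.0]
tcp_rot: [-177.9, 0.3, -87.8]
ft_force: [0.4, 0.8, -1.0]
finger_gap: 51.5
time: 72.43
tool_pos: [564.0, 356.5, -0.2]
tcp_rot: [-177.8, 0.3, -87.8]
ft_force: [0.2, 0.9, -0.6]
finger_gap: 33.2
tcp [ 5.640e+02  3.565e+02 -2.000e-01] [-177.83    0.31  -87.8 ] gap 33.2 t 72.43 F [ 0.2  0.9 -0.6]
units tool xyz [10.71  6.5  -3.81] turn about tool z -19.29 j6 116.4
```

```bash
python3 -m pendant '[[[0,0,-0.5,0],[0,0,-1,0],[0.2,0,-1,0],[0.6,0,-1,0],[0.9,0,-0.5,0],[1,0.2,0,0],[1,0.4,0,-0.5],[1,0.5,0,-1],[0.9,0.6,0,-1],[0.8,0.7,0,-1]]]'
python3 -c "
from h import *
togo(439.5,137,70,0.6)"
```

```text
time: 73.27
tool_pos: [522.2, 220.0, 84.6]
tcp_rot: [-177.9, -0.3, -71.0]
ft_force: [-0.1, -0.1, -2.3]
finger_gap: 33.2
tcp [522.2 220.   84.6] [-177.9    -0.32  -71.03] gap 33.2 t 73.27 F [-0.1 -0.1 -2.3]
units tool xyz [2.58 5.28 0.55] turn about tool z -15.63 j6 89.0
```

```bash
python3 -m pendant '[[[0.3,0.6,0,-1],[0.3,0.7,0,-1],[0.3,0.8,0,-1],[0.1,0.8,0,-1],[0,0.7,0,-1],[-0.1,0.6,0,-1],[-0.1,0.5,0,-1],[-0.2,0.4,0,-1],[-0.2,0.3,0,-1],[0,0.2,0,-1]]]'
python3 -m pendant '[[[0,0,0,-1],[0,0,0,-1],[0,0,0,-1],[0,0,0,-1],[0,0,0,-1],[0,0,0,-0.4],[0,0,0,0],[0,0,0,0],[0,0,0,0],[0,0,0,0]]]'
python3 -c "
from h import *
togo(439.5,137,30,0.6)
print(R.from_euler('xyz',sense()['tcp_rot'],degrees=True).as_matrix()[:,2])
snap('wrist','w24',None,1.5)"
```

```text
time: 74.1
tool_pos: [425.1, 136.2, 84.1]
tcp_rot: [-178.9, -1.7, -23.1]
ft_force: [-0.4, -0.3, -2.3]
finger_gap: 32.9
time: 74.93
tool_pos: [422.7, 135.2, 87.9]
tcp_rot: [-179.8, -2.1, 3.0]
ft_force: [-0.4, 0.2, -3.2]
finger_gap: 33.4
tcp [422.7 135.2  87.9] [-179.79   -2.1     3.05] gap 33.4 t 74.93 F [-0.4  0.2 -3.2]
units tool xyz [ 0.73 -0.03  2.92] turn about tool z 0.53 j6 8.2
[ 0.03645983  0.00564086 -0.9993192 ]
```

View pics/w24.png

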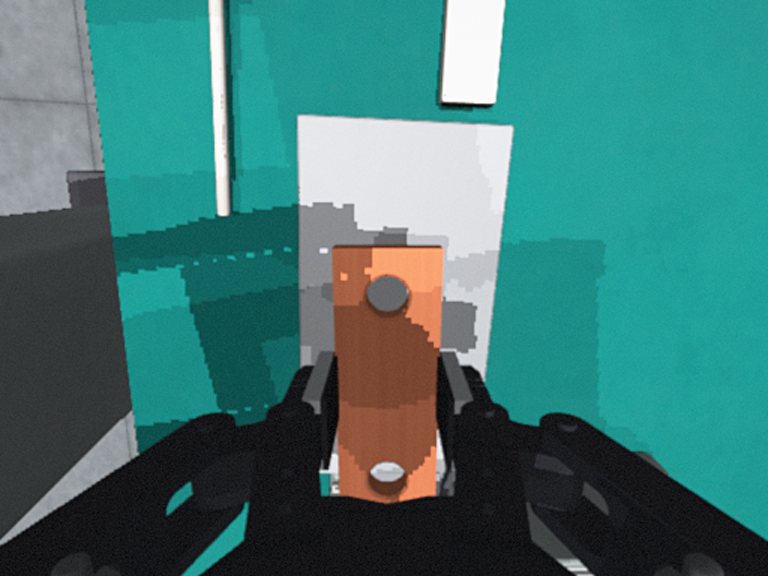

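```bash
python3 -m pendant '[[[0.3,0,0.2,0.3],[0.3,0,0.4,0.2],[0.1,0,0.5,0],[0,0,0.5,0],[0,0,0.5,0],[0,0,0.4,0],[0,0,0.3,0],[0,0,0.15,0],[0,0,0,0],[0,0,0,0]]]'
python3 -c "
from h import *
togo(439.5,137,26,0.6)"
```

```text
time: 75.82
tool_pos: [441.1, 136.3, 25.6]
tcp_rot: [-179.7, -2.1, 0.3]
ft_force: [-2.7, -0.6, 3.6]
finger_gap: 33.2
tcp [441.1 136.3  25.6] [-179.69   -2.1     0.35] gap 33.2 t 75.82 F [-2.7 -0.6  3.6]
units tool xyz [-0.08 -0.04 -0.02] turn about tool z -0.05 j6 10.5
```

Release, rise, then straight to the pusher.

```bash
python3 -m pendant '[[[0,0,0,0],[0,0,0,0],[0,0,0,0],[0,0,-0.4,0],[0,0,-1,0],[0,0,-1,0],[0,0,-1,0],[0,0,-1,0],[0,-0.5,-0.7,0],[0,-1,-0.2,0]]]' 0.2
python3 -m pendant '[[[0,-1,0,0],[0,-1,0,0],[0.1,-1,0,0],[0.1,-1,0,0],[0.1,-1,0,0],[0.1,-1,0,0],[0.1,-1,0,0],[0.1,-1,0,0],[0.1,-1,0,0],[0,-1,0,0]]]'
python3 -c "
from h import *
togo(457,437,67,1)"
```

```text
time: 76.65
tool_pos: [435.8, 163.9, 137.9]
tcp_rot: [-179.8, -2.0, 0.2]
ft_force: [-0.4, 0.9, 0.6]
finger_gap: 51.1
time: 77.48
tool_pos: [452.7, 374.2, 152.0]
tcp_rot: [-179.5, -2.8, 0.0]
ft_force: [-0.3, 1.0, -0.1]
finger_gap: 51.1
tcp [452.7 374.2 152. ] [-1.7946e+02 -2.8200e+00  3.0000e-02] gap 51.1 t 77.48 F [-0.3  1.  -0.1]
units tool xyz [ 0.01 -3.1   4.29] turn about tool z -0.21 j6 35.5
```

```bash
python3 -m pendant '[[[0,-0.8,0,-0.2],[0,-0.8,0,0],[0,-0.7,0.2,0],[0,-0.3,0.4,0],[0,0,0.4,0],[0,0,0.2,0],[0,0,0,0],[0,0,0,0],[0,0,0,0],[0,0,0,0]]]'
python3 - <<'E'
from h import *
togo(457,437,67,1)
snap('wrist','w25',None,1.5);snap('side','d25',(170,130,310,270),4)
E
```

```text
time: 78.32
tool_pos: [452.7, 430.1, 129.4]
tcp_rot: [-179.5, -2.9, 1.1]
ft_force: [-0.7, -0.5, -0.6]
finger_gap: 50.9
tcp [452.7 430.1 129.4] [-179.48   -2.87    1.1 ] gap 50.9 t 78.32 F [-0.7 -0.5 -0.6]
units tool xyz [ 0.07 -0.31  3.13] turn about tool z 0.02 j6 38.9
```

View pics/w25.png

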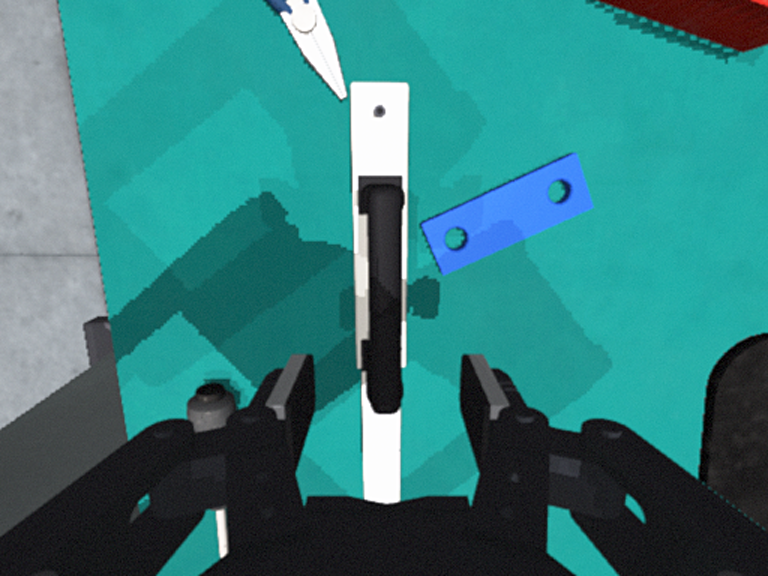

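View pics/d25.png

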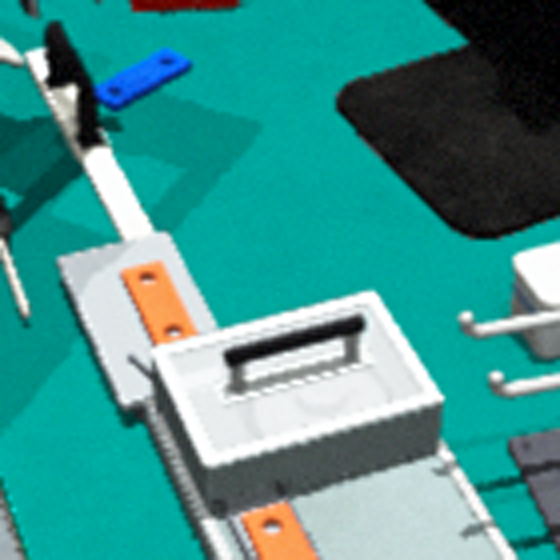

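Link 3 lies straight on the infeed; pusher bar runs (386,187) to (386,410).

```bash
python3 - <<'E'
from h import *
W=wcam('w25'); g=lambda x,y,z:onz(W,x/1.5,y/1.5,z)[:2].round(1)
print("bar",g(386,187,80),g(386,411,80))
togo(457,437,67,1)
E
python3 -m pendant '[[[0,-0.15,0.2,0],[0,-0.15,0.4,0],[0,0,0.5,0],[0,0,0.6,0],[0,0,0.6,0],[0,0,0.4,0],[0,0,0.3,0],[0,0,0.1,0],[0,0,0,0],[0,0,0,0]]]'
python3 -c "
from h import *
togo(457,437,66,1)"
```

```text
bar [453.5 494. ] [455.5 386. ]
tcp [452.8 430.4 129.7] [-179.46   -2.89    1.1 ] gap 51.0 t 78.42 F [ 0.3 -0.1  0.8]
units tool xyz [ 0.06 -0.3   3.15] turn about tool z 0.02 j6 38.9
time: 79.25
tool_pos: [455.1, 436.5, 58.8]
tcp_rot: [-179.6, -2.7, 1.1]
ft_force: [-0.3, 0.0, -0.7]
finger_gap: 51.5
tcp [455.1 436.5  58.8] [-179.58   -2.75    1.08] gap 51.5 t 79.25 F [-0.3  0.  -0.7]
units tool xyz [ 0.11 -0.02 -0.35] turn about tool z 0.02 j6 39.4
```

```bash
python3 -m pendant '[[[0,-0.1,-0.2,0],[0,-0.05,-0.1,0],[0,0,0,0],[0,0,0,0],[0,0,0,0],[0,0,0,0],[0,0,0,0],[0,0,0,0],[0,0,0,0],[0,0,0,0]]]' -1 100
python3 -c "
from h import *
togo(437,403,96,0.6)"
python3 -m pendant '[[[0,0,-0.3,0],[0,0,-0.5,0],[-0.2,0,-0.6,0],[-0.3,0,-0.4,0],[-0.2,0,0,0],[-0.1,0,0,0],[0,0,0,0],[0,0,0,0],[0,0,0,0],[0,0,0,0]]]'
python3 -c "
from h import *
togo(437,403,96,0.6)"
```

```text
time: 80.08
tool_pos: [455.1, 440.3, 67.1]
tcp_rot: [-179.5, -2.8, 1.1]
ft_force: [0.9, -0.6, -3.5]
finger_gap: 13.4
tcp [455.1 440.3  67.1] [-179.51   -2.82    1.08] gap 13.4 t 80.08 F [ 0.9 -0.6 -3.5]
units tool xyz [-0.87  1.83 -1.51] turn about tool z 0.11 j6 39.6
time: 80.92
tool_pos: [435.2, 440.1, 107.6]
tcp_rot: [-179.4, -2.9, 1.1]
ft_force: [0.3, 0.1, -2.3]
finger_gap: 13.6
tcp [435.2 440.1 107.6] [-179.42   -2.9     1.12] gap 13.6 t 80.92 F [ 0.3  0.1 -2.3]
units tool xyz [0.02 1.86 0.56] turn about tool z 0.11 j6 40.7
```

```bash
python3 -m pendant '[[[0.05,0.1,0.3,0],[0.05,0.2,0.3,0],[0,0.4,0.05,0],[0,0.5,0,0],[0,0.5,0,0],[0,0.5,0,0],[0,0.5,0,0],[0,0.4,0,0],[0,0.4,0,0],[0,0.4,0,0]]]'
python3 -c "
from h import *
togo(438,108,94,0.6)
snap('side','d26',(170,130,310,270),4)"
```

```text
time: 81.75
tool_pos: [440.2, 354.9, 91.9]
tcp_rot: [-179.4, -2.9, 1.1]
ft_force: [-0.3, 1.7, -0.9]
finger_gap: 13.2
tcp [440.2 354.9  91.9] [-179.36   -2.92    1.09] gap 13.2 t 81.75 F [-0.3  1.7 -0.9]
units tool xyz [-0.34 12.34 -0.26] turn about tool z 0.11 j6 33.6
```

View pics/d26.png

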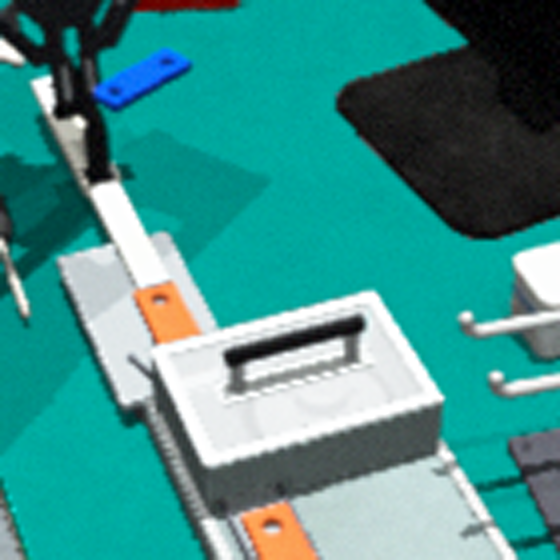

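```bash
python3 -m pendant '[[[-0.06,0.5,-0.05,0.05],[-0.05,0.6,-0.05,0],[0,0.6,0,0],[0,0.6,0,0],[0,0.6,0,0],[0,0.6,0,0],[0,0.6,0,0],[0,0.6,0,0],[0,0.6,0,0],[0,0.6,0,0]]]'
python3 -c "
from h import *
togo(439.5,100,94,0.6)"
```

```text
time: 82.63
tool_pos: [438.9, 224.4, 92.1]
tcp_rot: [-179.4, -2.9, 0.9]
ft_force: [0.5, 1.7, -2.1]
finger_gap: 13.0
tcp [438.9 224.4  92.1] [-179.4    -2.88    0.87] gap 13.0 t 82.63 F [ 0.5  1.7 -2.1]
units tool xyz [-0.06  6.22 -0.16] turn about tool z 0.06 j6 20.7
```

```bash
python3 -m pendant '[[[0,0.6,-0.03,0],[0,0.6,0,0],[0,0.6,0,0],[0,0.6,0,0],[0,0.6,0,0],[0,0.6,0,0],[0,0.6,0,0],[0,0.5,0,0],[0,0.4,0,0],[0,0.3,0,0]]]'
python3 -m pendant '[[[0,0.2,0,0],[0,0.1,0,0],[0,0.1,0,0],[0,0,0,0],[0,0,0,0],[0,0,0,0],[0,0,0,0],[0,0,0,0],[0,0,0,0],[0,0,0,0]]]'
python3 -c "
from h import *
togo(439.5,100,94,0.6)
snap('side','d27',(190,220,330,370),4)"
```

```text
time: 83.47
tool_pos: [440.5, 107.5, 93.8]
tcp_rot: [-178.9, -3.2, 0.7]
ft_force: [0.9, 5.2, -0.5]
finger_gap: 13.2
time: 84.3
tool_pos: [440.5, 99.4, 93.9]
tcp_rot: [-178.7, -3.2, 0.6]
ft_force: [0.5, 3.1, -0.0]
finger_gap: 13.5
tcp [440.5  99.4  93.9] [-178.69   -3.22    0.65] gap 13.5 t 84.3 F [ 0.5  3.1 -0. ]
units tool xyz [-0.05 -0.03 -0.01] turn about tool z 0.01 j6 4.3
```

View pics/d27.png

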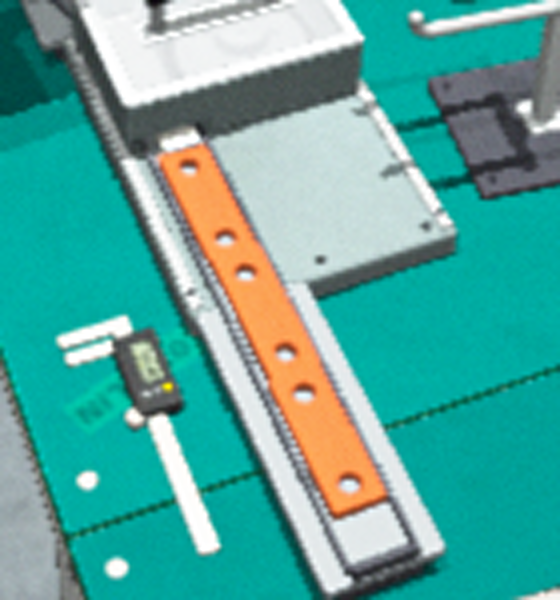

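All three links lie in the outfeed lane, with the white nose tip showing beyond the guard (180,137). I'll measure the positions.

```bash
python3 - <<'E'
from h import *
D=cam("side"); g=lambda x,y,z:onz(D,190+x/4,220+y/4,z).round(1)
print("tail",g(160,160,34),g(205,147,34),"front",g(335,515,34),g(387,497,34),"holes",[g(*p,34)[:2] for p in((189,167),(225,238),(246,271),(286,352),(304,394),(349,485))])
print("guard wall bottom edge",g(130,152,27),g(362,90,27))
E
```

```text
tail [ 424.2 -106.7   34. ] [ 458.2 -106.7   34. ] front [ 428.  -403.4   34. ] [ 461.8 -403.7   34. ] holes [array([ 441. , -120.1]), array([ 441.9, -187.8]), array([ 445. , -218.6]), array([ 445.1, -287.3]), array([ 443.6, -320.2]), array([ 443.9, -388.3])]
guard wall bottom edge [408.6 -86.3  27. ] [589.  -89.8  27. ]
```

```bash
python3 -m pendant '[[[0,-0.3,0,0],[0,-0.7,0,0],[0,-1,0,0],[0,-1,0,0],[0,-1,0,0],[0,-1,0,0],[0,-1,0,0],[0,-1,0,0],[0,-1,0,0],[0,-0.6,0,0]]]'
python3 -c "
from h import *
togo(540,-138,235,-5)"
```

```text
time: 85.18
tool_pos: [435.7, 274.3, 93.1]
tcp_rot: [-179.3, -2.9, 0.3]
ft_force: [1.0, 0.3, -2.6]
finger_gap: 13.1
tcp [435.7 274.3  93.1] [-179.29   -2.9     0.3 ] gap 13.1 t 85.18 F [ 1.   0.3 -2.6]
units tool xyz [ 5.46 20.56 -7.08] turn about tool z 1.16 j6 26.9
```

```bash
python3 -m pendant '[[[0,0,-0.6,0],[0,0,-1,0],[0,0,-1,0],[0,0,-1,0],[0,0,-1,0],[0.1,0.3,-1,0],[0.2,0.6,-1,0.3],[0.3,0.8,-0.5,0.3],[0.3,1,0,0.3],[0.3,1,0,0.3]]]'
python3 -m pendant '[[[0.3,1,0,0],[0.3,1,0,0],[0.3,1,0,0],[0.3,1,0,0],[0.3,1,0,0],[0.3,1,0,0],[0.3,1,0,0],[0.3,1,0,0],[0.3,1,0,0],[0.2,0.8,0,0]]]'
python3 -c "
from h import *
togo(540,-138,235,-5)"
```

```text
time: 86.02
tool_pos: [445.6, 196.1, 243.2]
tcp_rot: [-179.6, -2.5, -4.9]
ft_force: [-0.5, 1.2, -3.5]
finger_gap: 13.2
time: 86.85
tool_pos: [483.4, -21.0, 251.1]
tcp_rot: [180.0, -2.6, -5.2]
ft_force: [0.2, 1.2, -2.4]
finger_gap: 13.2
tcp [483.4 -21.  251.1] [179.96  -2.62  -5.24] gap 13.2 t 86.85 F [ 0.2  1.2 -2.4]
units tool xyz [3.31 5.57 0.96] turn about tool z -0.05 j6 -3.4
```

```bash
python3 -m pendant '[[[0.2,0.6,0,0],[0.3,0.7,0,0],[0.3,0.8,0,0],[0.4,0.8,0,0],[0.3,0.7,0,0],[0.3,0.5,0,0],[0.2,0.3,0,0],[0,0,0,0],[0,0,0,0],[0,0,0,0]]]'
python3 -c "
from h import *
togo(542,-126,195,-5.8)
snap('wrist','w28',None,1.5);snap('side','d28',(190,130,390,280),3.5)
snap('scene','s28',(190,100,390,250),3.5)"
```

```text
time: 87.68
tool_pos: [511.0, -124.3, 255.8]
tcp_rot: [179.6, -2.4, -5.8]
ft_force: [0.8, -0.3, -1.9]
finger_gap: 13.2
tcp [ 511.  -124.3  255.8] [179.64  -2.36  -5.77] gap 13.2 t 87.68 F [ 0.8 -0.3 -1.9]
units tool xyz [ 1.42 -0.09  3.1 ] turn about tool z 0.01 j6 -13.6
```

View pics/w28.png

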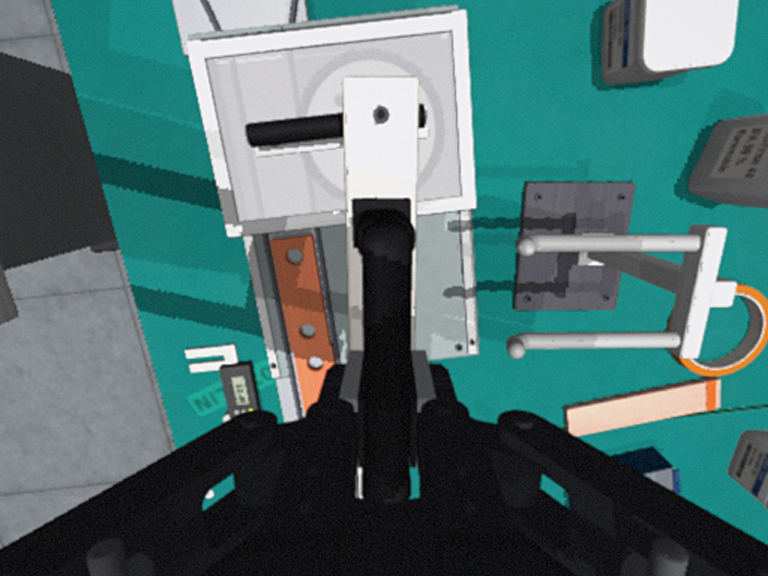

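View pics/d28.png

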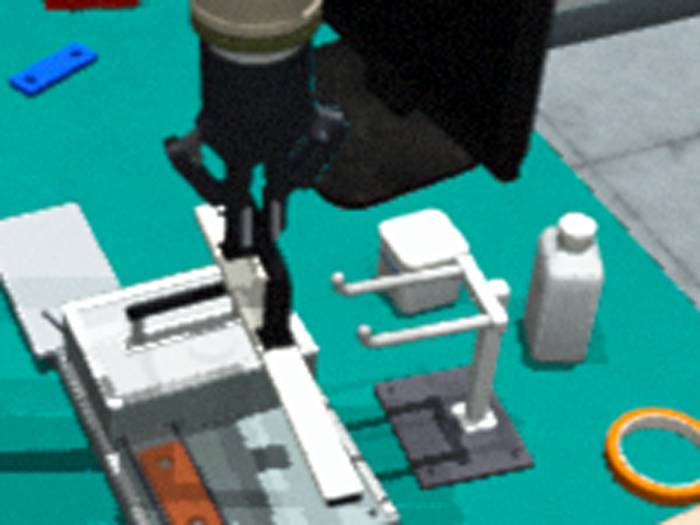

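View pics/s28.png

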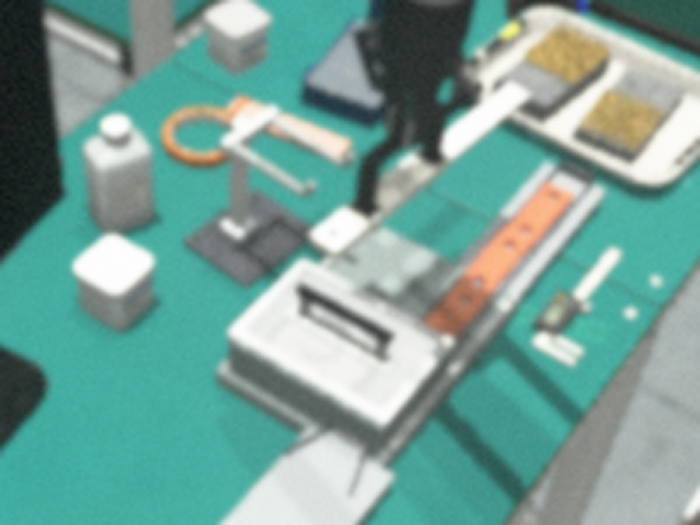

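The prongs' tips are at (526,245) and (516,347), the roots at (697,243) and (680,340). The pusher hangs level in the gripper left of them.

```bash
python3 - <<'E'
from h import *
W=wcam('w28'); g=lambda x,y,z:onz(W,x/1.5,y/1.5,z)[:2].round(1)
t=[g(524,243,174),g(514,345,174)]; m=[g(560,243,160),g(560,343,160)]; r=[g(697,243,160),g(680,340,160)]
print(t,m,r)
print("tail",g(380,77,190),"tail corner",g(344,78,190),g(417,78,190))
D=cam("side"); d=lambda x,y,z:onz(D,190+x/3.5,130+y/3.5,z).round(1)
print("side tips",d(338,282,174),d(363,330,174))
print(tri(W,(524/1.5,243/1.5),D,(190+338/3.5,130+280/3.5)),tri(W,(514/1.5,345/1.5),D,(190+363/3.5,130+328/3.5)))
print("nose tip from side: ",d(345,500,200-20))
E
```

```text
[array([589.4, -99. ]), array([ 583.2, -156.5])] [array([ 614.6, -104.1]), array([ 615.5, -165. ])] [array([ 693.4, -112.6]), array([ 689.2, -171.7])]
tail [521.6 -16. ] tail corner [506. -15.] [537.6 -17.9]
side tips [ 588.  -110.9  174. ] [ 583.  -165.9  174. ]
[ 592.98702094 -100.87959363  165.76985199] [ 586.08667586 -159.31043585  168.68933871]
nose tip from side:  [ 497.7 -313.8  180. ]
```

```bash
python3 -m pendant '[[[0.3,0.1,0,0],[0.4,0.1,0,0],[0.5,0,0.1,0],[0.4,0,0.2,0],[0.2,0,0.4,0],[0.1,0,0.5,0],[0,0,0.5,0],[0,0,0.4,0],[0,0,0.2,0],[0,0,0,0]]]'
python3 -c "
from h import *
togo(553,-129,196,-5.8)"
```

```text
time: 88.67
tool_pos: [553.6, -130.9, 205.1]
tcp_rot: [179.7, -2.2, -5.5]
ft_force: [0.1, 0.1, -2.4]
finger_gap: 13.2
tcp [ 553.6 -130.9  205.1] [179.68  -2.24  -5.54] gap 13.2 t 88.67 F [ 0.1  0.1 -2.4]
units tool xyz [-0.06 -0.09  0.45] turn about tool z 0.06 j6 -13.1
```

```bash
python3 -m pendant '[[[0,-0.1,0.2,0.05],[0,-0.05,0.2,0],[0,0,0,0],[0,0,0,0],[0,0,0,0],[0,0,0,0],[0,0,0,0],[0,0,0,0],[0,0,0,0],[0,0,0,0]]]'
python3 -c "
from h import *
togo(553,-129,196,-5.8)
snap('side','d29',(190,130,350,280),3.9);snap('scene','s29',(220,90,340,190),5)"
```

```text
time: 89.5
tool_pos: [554.4, -127.9, 198.2]
tcp_rot: [179.7, -2.4, -5.8]
ft_force: [-0.8, -0.2, -2.4]
finger_gap: 13.2
tcp [ 554.4 -127.9  198.2] [179.65  -2.4   -5.8 ] gap 13.2 t 89.5 F [-0.8 -0.2 -2.4]
units tool xyz [-0.07  0.06  0.11] turn about tool z -0.0 j6 -12.5
```

View pics/d29.png

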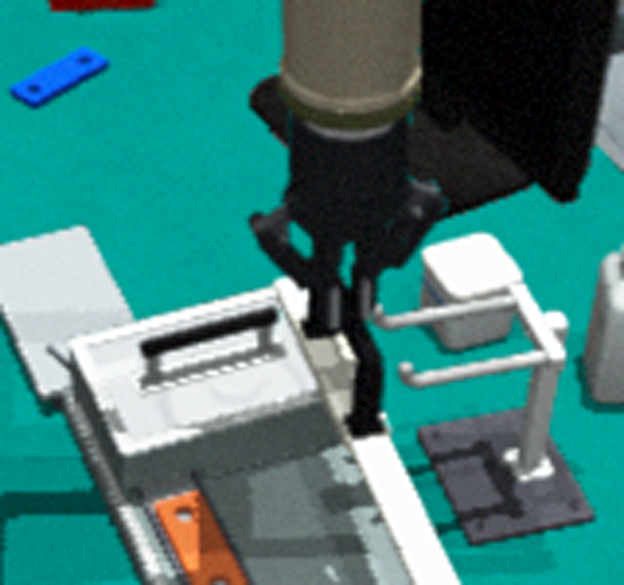

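View pics/s29.png

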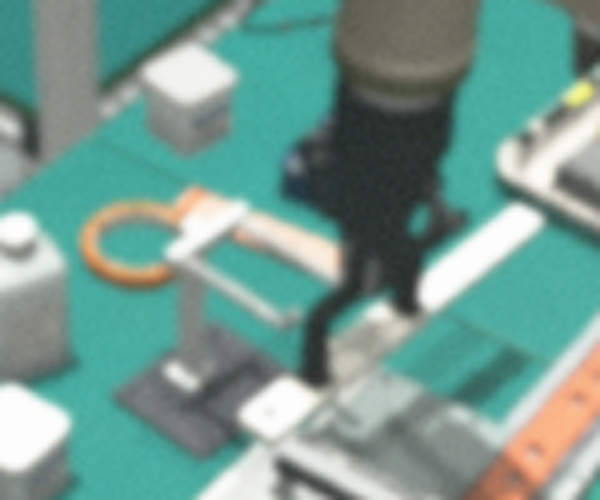

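```bash
python3 -m pendant '[[[0.1,0,0.1,0],[0.2,0,0.05,0],[0.3,0,0,0],[0.3,0,0,0],[0.3,0,0,0],[0.3,0,0,0],[0.2,0,0,0],[0,0,0,0],[0,0,0,0],[0,0,0,0]]]'
python3 -c "
from h import *
togo(627,-136,195,-5.8)
snap('side','d30',(230,150,350,270),5);snap('wrist','w30',None,1.5)"
```

```text
time: 90.43
tool_pos: [592.8, -131.7, 195.7]
tcp_rot: [179.7, -2.4, -5.8]
ft_force: [0.3, 0.7, -2.9]
finger_gap: 13.2
tcp [ 592.8 -131.7  195.7] [179.67  -2.36  -5.79] gap 13.2 t 90.43 F [ 0.3  0.7 -2.9]
units tool xyz [1.72 0.04 0.1 ] turn about tool z 0.0 j6 -11.7
```

View pics/d30.png

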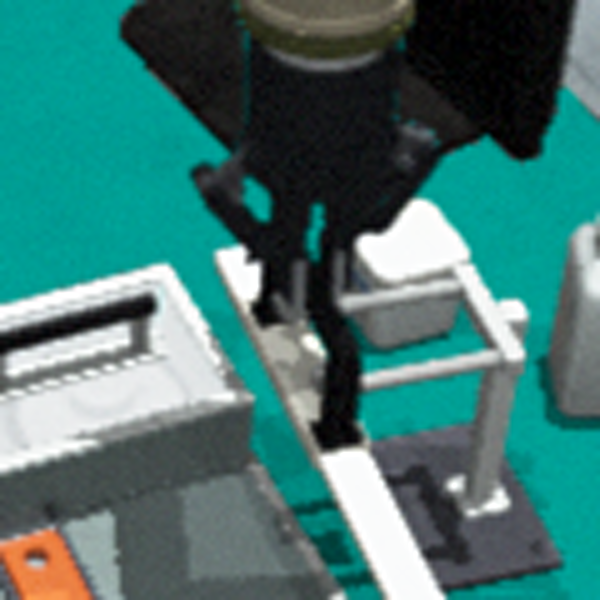

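View pics/w30.png

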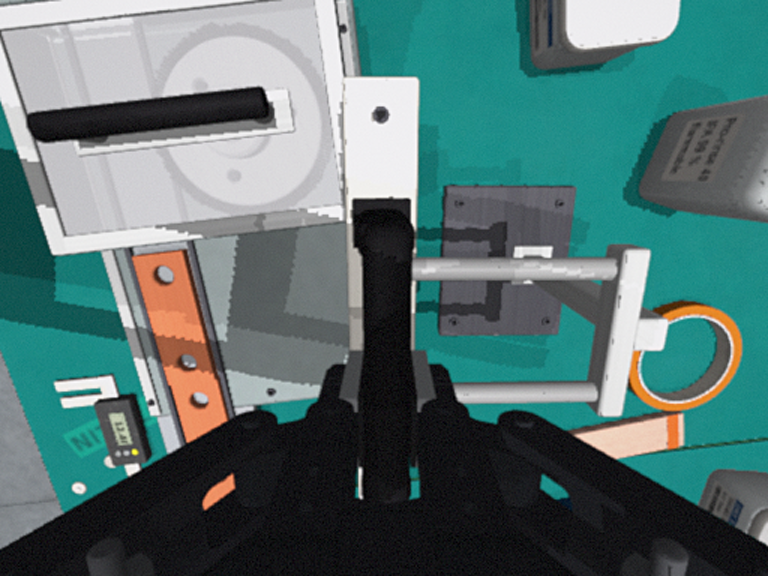

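Both prongs now pass through the window (side: a tip is visible at (310,345) inside it), without contact force. Continue to the seat.

```bash
python3 -m pendant '[[[0.2,0,0,0],[0.3,0,0,0],[0.3,0,0,0],[0.3,0,0,0],[0.3,0,0,0],[0.2,0,0,0],[0,0,0.1,0],[0,0,0.2,0],[0,0,0.2,0],[0,0,0,0]]]'
python3 -c "
from h import *
togo(627,-136,164,-5.8)"
python3 -m pendant '[[[0,0,0.2,0],[0,0,0.2,0],[0,0,0.2,0],[0,0,0.2,0],[0,0,0.1,0],[0,0,0,0],[0,0,0,0],[0,0,0,0],[0,0,0,0],[0,0,0,0]]]'
python3 -c "
from h import *
togo(627,-136,164,-5.8)"
```

```text
time: 91.37
tool_pos: [628.5, -135.4, 186.2]
tcp_rot: [179.7, -2.4, -5.8]
ft_force: [-0.9, -0.3, -2.6]
finger_gap: 13.2
tcp [ 628.5 -135.4  186.2] [179.66  -2.39  -5.8 ] gap 13.2 t 91.37 F [-0.9 -0.3 -2.6]
units tool xyz [-0.12  0.03  1.11] turn about tool z -0.0 j6 -11.0
time: 92.2
tool_pos: [628.0, -135.4, 165.2]
tcp_rot: [179.7, -2.3, -5.8]
ft_force: [0.2, -0.5, -1.7]
finger_gap: 13.6
tcp [ 628.  -135.4  165.2] [179.68  -2.27  -5.81] gap 13.6 t 92.2 F [ 0.2 -0.5 -1.7]
units tool xyz [-0.05  0.03  0.06] turn about tool z -0.0 j6 -11.0
```

```bash
python3 -m pendant '[[[0,0,0.1,0],[0,0,0.1,0],[0,0,0.1,0],[0,0,0.05,0],[0,0,0,0],[0,0,0,0],[0,0,0,0],[0,0,0,0],[0,0,0,0],[0,0,0,0]]]'
python3 -c "
from h import *
togo(627,-136,164,-5.8)
snap('side','d31',(230,150,350,270),5)"
```

```text
time: 93.03
tool_pos: [629.7, -135.9, 163.0]
tcp_rot: [179.6, -2.5, -5.8]
ft_force: [-1.3, -0.4, -0.0]
finger_gap: 13.4
tcp [ 629.7 -135.9  163. ] [179.63  -2.54  -5.8 ] gap 13.4 t 93.03 F [-1.3 -0.4 -0. ]
units tool xyz [-0.13  0.02 -0.06] turn about tool z 0.0 j6 -11.0
```

View pics/d31.png

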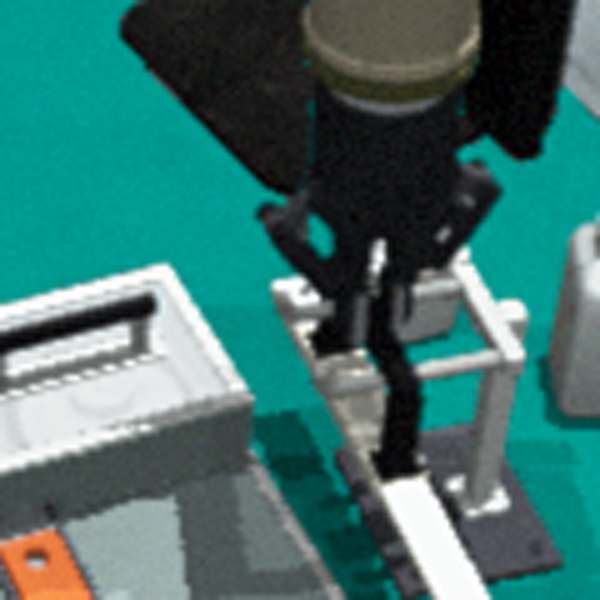

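The bar rests on the prongs (descent stopped at 163, load off the wrist). Release and rise.

```bash
python3 -m pendant '[[[0,0,0,0],[0,0,0,0],[0,0,0,0],[0,0,0,0],[0,0,0,0],[0,0,0,0],[0,0,-0.1,0],[0,0,-0.2,0],[0,0,-0.4,0],[0,0,-0.6,0]]]' -0.2
python3 -m pendant '[[[0,0,-0.8,0],[0,0,-1,0],[0,0,-1,0],[0,0,-1,0],[-0.5,0,-1,0],[-1,0,-1,0],[-1,0,-1,0],[-1,0,-0.5,0],[-1,0,0,0],[-1,0,0,0]]]'
python3 -c "
from h import *
togo(627,-136,164,-5.8)
snap('side','d32',(190,130,390,370),2.5);snap('wrist','w32',None,1.5);snap('scene','s32',(200,90,360,250),3.7)"
```

```text
time: 93.92
tool_pos: [627.6, -135.4, 188.5]
tcp_rot: [179.6, -2.4, -5.8]
ft_force: [-0.9, -0.6, 0.2]
finger_gap: 34.3
time: 94.75
tool_pos: [510.8, -122.6, 353.2]
tcp_rot: [179.5, -3.3, -5.7]
ft_force: [0.5, 0.6, 0.2]
finger_gap: 34.0
tcp [ 510.8 -122.6  353.2] [179.45  -3.29  -5.74] gap 34.0 t 94.75 F [0.5 0.6 0.2]
units tool xyz [ 5.29 -0.01  9.78] turn about tool z 0.01 j6 -13.5
```

View pics/d32.png

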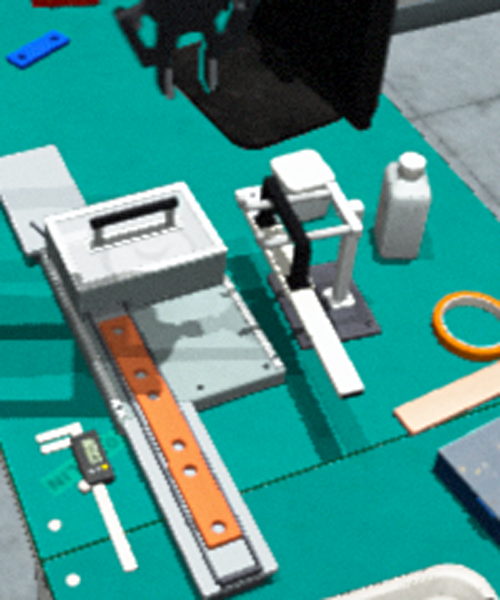

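View pics/w32.png

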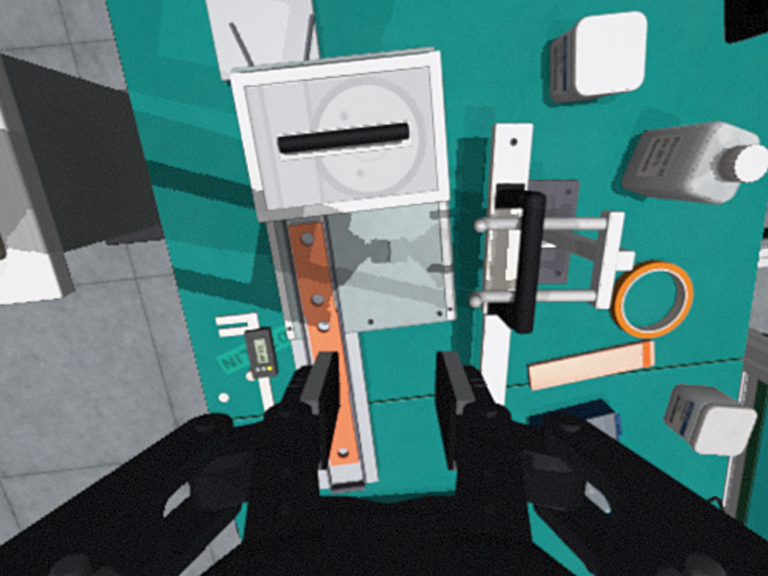

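View pics/s32.png

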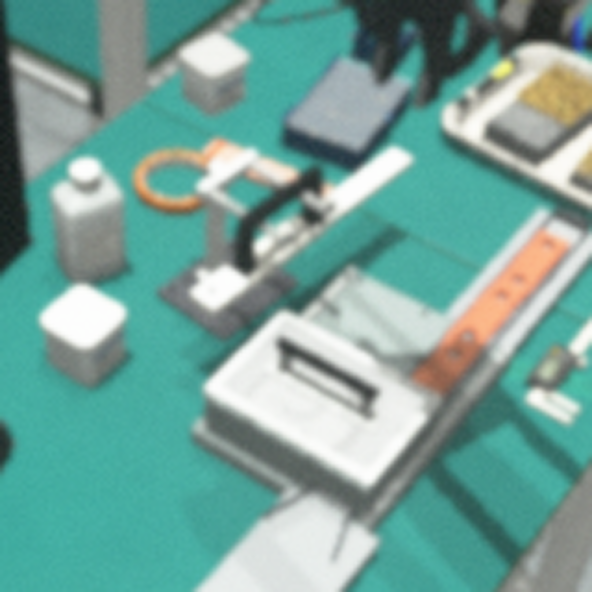

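Everything is in place: the pusher hangs on both prongs, the guard is shut, and the links are in the outfeed lane. One pause to settle, one last check of the guard gap and rest, then hand in.

```bash
python3 -m pendant '[[[0,0,0,0],[0,0,0,0],[0,0,0,0],[0,0,0,0],[0,0,0,0],[0,0,0,0],[0,0,0,0],[0,0,0,0],[0,0,0,0],[0,0,0,0]]]'
python3 - <<'E'
from h import *
a=cv2.imread('pics/d32_raw.png')
b,_=snap('side','d33',(190,130,390,370),2.5)
print("diff rack region",cv2.absdiff(a,b)[190:300,280:340].mean())
W=wcam('w32'); g=lambda x,y,z:onz(W,x/1.5,y/1.5,z)[:2].round(1)
print("bar ends guard",g(279,145,121),g(408,132,121))
print("pusher bar",g(535,195,176),g(526,330,176),"last link first hole",g(308,239,34),"last hole",g(343,453,34))
w,_=snap('wrist','w33',(140,20,310,150),4.5)
E
```

```text
time: 95.73
tool_pos: [513.2, -122.7, 352.1]
tcp_rot: [179.5, -3.2, -5.7]
ft_force: [-0.1, -0.9, 1.1]
finger_gap: 34.5
diff rack region 2.0342929292929295
bar ends guard [444.  -27.8] [548.8 -28. ]
pusher bar [632.2 -83.5] [ 624.8 -189.2] last link first hole [ 443.5 -118.5] last hole [ 446.1 -386.6]
```

View pics/w33.png

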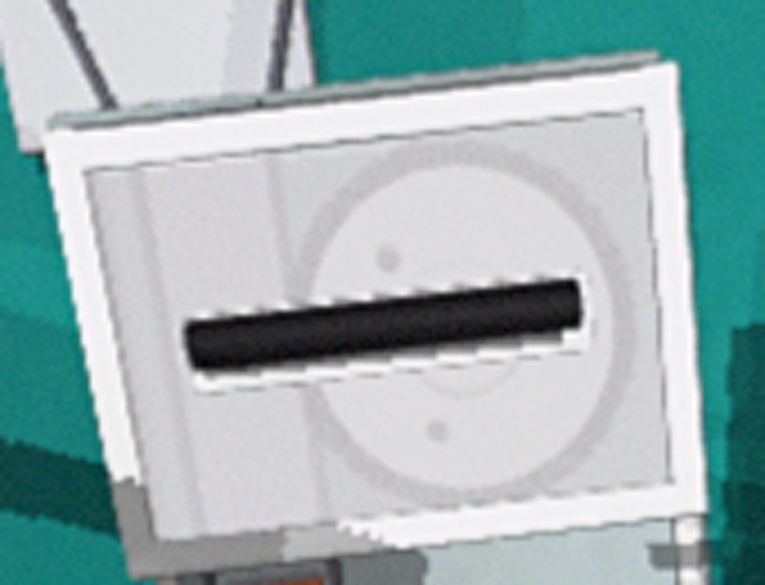

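```bash
python3 -c "
from bench import *
print(hand_in())"
```

```text
the job is handed in; nothing more can be done
None
```

The job is done and handed in at about 96 s of the 210 s allowed; the hand-in gives no verdict, so what follows is from my own checks.

- **Disc:** I turned it about 39° to line the holes up with the studs, and it seated on the hub face. Tool height at release put it at the home level, and the studs showed in its holes.
- **Guard:** It is closed against its stop. The last picture shows it flush with the panel, and its bar lines up with the hub axis.
- **Links:** All three orange links went through, pushed only with the pusher, and now lie end to end in the outfeed lane. The last one's middle is about 129 mm past the hub axis and the first about 325 mm, both within limits. The blue look-alike was not touched. Link 2 had been knocked a few centimetres aside, so I found its new position before picking it up.
- **Pusher:** It hangs by its bar across both prongs. Measured positions put it within a few millimetres of midway, and it was at rest. The fingers were clear and nothing touched the robot.

**Checks that disagreed:**
- **Camera positions:** They varied by 2–5 mm between views.
- **Gripper tilt:** It drifted by up to 6°. I corrected it twice by leaning the shut fingertips on the fixed panel (33 N) and on the side of the infeed table (about 46 N sideways and 49 N upward). The second lean is above the 40 N limit set for the arm and gripper body. It was the fingertips that pressed, so I expect it to be allowed, but I can't confirm that.

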